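# Brush out the used mixing jars in the V-bay fence

### The job

Slide every used open mixing jar (green, yellow or red band; two or three of them) along the bench, without lifting it, into a V bay of the fence, one jar to a bay in any arrangement, until it rests against both guides. Then use the bottle brush to clean out each jar while it sits in its bay - down to the jar's floor, up until the brush end is just below the mouth, and down to the floor again - taking them green, then yellow, then red so that nothing potent is carried over. Put the brush back upright in its caddy and leave the jars upright and fully home in their bays, without disturbing the other things on the bench.

Things in the scene. Friction and masses are not known exactly. Their poses are not given: they have to be found in the camera images.
- jar_green_mid (a point): centre, half-way up (45 mm above the underside), of the used mixing jar with the green band and green rim ring (inert base, brushed first): open-topped white plastic jar, 92 mm outside diameter, 90 mm high, wall 4 mm (mouth 84 mm), floor 8 mm thick, about 0.16 kg, z up its axis. It is too wide to be gripped round. Absent (None) in some starts
- jar_yellow_mid (a point): centre, half-way up (45 mm above the underside), of the used mixing jar with the yellow band and yellow rim ring (mild, brushed second): open-topped white plastic jar, 92 mm outside diameter, 90 mm high, wall 4 mm (mouth 84 mm), floor 8 mm thick, about 0.16 kg, z up its axis. It is too wide to be gripped round. Absent (None) in some starts
- jar_red_mid (a point): centre, half-way up (45 mm above the underside), of the used mixing jar with the red band and red rim ring (potent, brushed last): open-topped white plastic jar, 92 mm outside diameter, 90 mm high, wall 4 mm (mouth 84 mm), floor 8 mm thick, about 0.16 kg, z up its axis. It is too wide to be gripped round. Absent (None) in some starts
- bay_left (a point): home point of the fence's left bay (as the robot sees it), 45 mm above the bench: where a jar's centre lies when the jar rests against both guides. x axis: straight into the bay, to its closed end; y axis: left along the fence. The fence is fixed during a run but stands differently each time; bays 150 mm apart
- bay_middle (a point): home point of the fence's middle bay (as the robot sees it), 45 mm above the bench: where a jar's centre lies when the jar rests against both guides. x axis: straight into the bay, to its closed end; y axis: left along the fence. Each bay is two upright strips of slippery white plastic with blue tops, 4 mm thick, 45 mm high, at 35 degrees to its x axis; its mouth, 143 mm wide, lies 22 mm before (-x) the home point
- bay_right (a point): home point of the fence's right bay (as the robot sees it), 45 mm above the bench: where a jar's centre lies when the jar rests against both guides. x axis: straight into the bay, to its closed end; y axis: left along the fence. The fence's back bar, 45 mm high and 440 mm long, lies 52 to 64 mm past (+x) the home points, its feet reach 97 mm
- brush_tip (a point): centre of the flat lower end of the bottle brush. z axis: up along the brush to the handle. Above it: blue and white bristle head, 52 mm diameter (rigid), 0 to 80 mm; steel stem 8 mm diameter to 140 mm; blue handle 22 mm diameter from 140 to 205 mm. About 0.1 kg. At the start it stands upright on its flat end in the caddy and can be drawn straight up
- brush_grip (a point): point on the brush handle's axis 175 mm above the brush tip and 30 mm below the handle's top: where to grip it, from above
- caddy_mid (a point): centre of the brush caddy, 40 mm above the bench: grey round open cup with a blue band, fixed to the bench, 84 mm outside diameter, 80 mm high, bore 76 mm, inner floor 8 mm above the bench. Left or right of the fence, differing from start to start
- mortar_mid (a point): bystander: centre of a white porcelain mortar with its pestle, 104 mm across, 60 mm high, pestle end to 85 mm; on the side of the bench opposite the caddy
- hdpe_bottle_mid (a point): bystander: centre of a white bottle with a blue cap, 76 mm diameter, 180 mm high
- amber_bottle_mid (a point): bystander: centre of an amber bottle, 62 mm diameter, 130 mm high
- capped_jar_mid (a point): bystander: centre of a small white jar closed with a blue lid, 76 mm diameter, 85 mm high; not one of the used jars
- beaker_mid (a point): bystander: centre of a glass beaker, 58 mm diameter, 75 mm high
- lid_mid (a point): bystander: centre of a blue jar lid lying flat, 98 mm diameter, 19 mm high
- spatula_mid (a point): bystander: middle of a spatula lying flat, 180 mm long
Things that resemble listed ones, but are neither listed nor needed, are in the scene too. What is shaped like the part that bears jar_green_mid but pink or turquoise is not meant. Leave any turquoise look-alike of the part that bears brush_tip alone.

How it is judged:
By the outcome, as a careful person would: the job done as asked, in the order asked, and still so for the second after the job is handed in, with the robot touching nothing.
Of jar_green, jar_yellow, jar_red only 2 to 3 are there at a start; the rules pass over those that are not, and their reading is None.
At some moment in a run one of jar_green, jar_yellow, jar_red may be knocked a few centimetres aside while the robot is not near it.
It also fails if it takes over 210 s, if anything falls off the work surface, if the arm or the gripper's body presses on something with over 40 N, if the wrist force passes 120 N, or if a joint passes its speed limit or range.

### The arm

A 6-joint arm with a two-finger parallel gripper is mounted at the origin on the work surface. World frame = base frame: x ahead of the robot, y to its left, z up, the work surface at z = 0. Lengths are in m, angles in degrees, forces in N, time in s.
With the tool pointing down it reaches from about 0.3 to 0.875 m from the base axis. Payload 6.4 kg.
Tool frame: the origin (TCP) lies midway between the tips of the shut fingers; the grasp point (between the pads) lies 19 mm behind it; z points along the fingers, x is the direction in which the jaws open and shut, and the axes are right-handed (so a half turn about z gives the same grasp; the last joint's range is limited). The gripper opens to 88 mm and grips with 3 to 60 N. Pads are 18 mm wide; open, the fingers measure 123 mm over their backs; the gripper's body (75 mm by 187 mm) begins 45 mm behind the grasp point.
Start: joints at [-84.471, 10.359, 92.074, -0, 77.567, -11.82], TCP at [0.171, -0.549, 0.239] pointing down, gripper open.
Joint ranges: [-171.53, 171.53], [-51.25, 118.39], [17.06, 147.69], [-65.23, 245.23], [0, 150.52], [-178.68, 178.68]. Speed limits (degrees/s): [147.25, 147.25, 172.46, 180, 180, 180].

### API

Orientations are given as a 3x3 rotation matrix whose columns are the frame's x, y, z axes.
In Python, from plant import env, optics gives the robot as it stands.
- The arm moves only by the tool jog_arm, never from a script. Its argument "commands" is a list of rows, each a list of 4 numbers: the shift along the tool's x, y, z in mm, then the turn about the tool's z in rad. A call has 1 to 20 rows; each row is the pose to reach, as a shift and turn from the pose measured when the call began, along the tool's axes at that moment; what a row does not reach only later rows make up. A row lasts 1/12 s, in which the tool goes at most 41.7 mm and 7.16 degrees, less where a joint would pass 70% of its speed; a pose out of reach is approached as far as the arm can. A call with a gripper value outside its range is refused whole. "hand" is the opening, from 0 (shut) to 1 (fully open), set as the call begins (left out, the last holds). The fingers move at their own pace and stop on an object; "newtons" is the grip in N (left out, the last holds). Time passes only in rows, so rows that repeat a pose let the fingers close. It gives the time, the measured TCP pose, the force and the opening at its end, in the units of the state.
- env.state(): the state, without advancing time (a new reading comes with each control period).
- optics.capture(name): name is "scene" or "top" or "wrist"; returns a dict with "color" (420x560x3 uint8, blue, green, red), "depth" (420x560 float32, m along the optical axis (not along the pixel's ray), 0 where there is no reading), "K" (3x3 intrinsics, pixels), "xyz" and "orientation" of the camera in the world. Camera axes: x right, y down, z forward; pixel columns grow to the right and rows downward; lengths in m; the calibration is good to about 2 mm. A picture is of the moment at which its call begins.
- env.job_done(): hands the job in, once; it reports no verdict.
The state is a dict: "time": time; "joint_pos": joint angles; "qvel": joint speeds; "joint_efforts": joint torques, N m; "tcp_pos": TCP position; "ee_rot": TCP orientation; "wrist_force": force on the tool from outside, world axes, zero at the start; "torque": the same for the moment, N m; "opening": opening from 0.0 (shut) to 1.0 (fully open).
Only numpy, scipy, OpenCV 4.12 (cv2) and the standard library are available. Lean on these libraries where they do the work, as an engineer would, in place of code of your own. Each camera call takes 0.05 s, during which the arm holds its last target.

## Working session

There is one attempt and no reset: what is moved stays moved. The work goes in short steps, Python scripts to look and compute and a tool call to move; the robot and the scene stay as the last step left them, time stands still between calls to the robot, and variables do not carry over. Pictures are saved under pics/ and viewed, and the job is handed in when it is done.

Besides the shell and the picture viewer there is one more tool, called by a JSON object that holds its "fn" and its "kwargs". jog_arm: Moves the arm, as the interface text tells. Its arguments: {"type":"object","properties":{"commands":{"type":"array"},"hand":{"type":"number"},"newtons":{"type":"number"}},"required":["commands"]}

```bash
ls && mkdir -p pics
cat > h.py <<'E'
import numpy as np, cv2, pickle
from plant import env, optics
def cap(name, tag):
    d=optics.capture(name); cv2.imwrite(f'pics/{tag}.png', d['color']); pickle.dump(d,open(f'pics/{tag}.pkl','wb')); return d
def load(tag): return pickle.load(open(f'pics/{tag}.pkl','rb'))
def ray(d,u,v):
    K=np.array(d['K']);r=np.linalg.inv(K)@np.array([u,v,1.]);return np.array(d['xyz']),np.array(d['orientation'])@r
def onz(d,u,v,z):
    o,r=ray(d,u,v);return o+r*(z-o[2])/r[2]
def dep(d,u,v,w=1):
    z=np.median(d['depth'][v-w:v+w+1,u-w:u+w+1]);o,r=ray(d,u,v);return o+r*z
def proj(d,p):
    q=np.array(d['orientation']).T@(np.array(p)-np.array(d['xyz']));q=np.array(d['K'])@q;return q[:2]/q[2]
def tri(d1,p1,d2,p2):
    o1,r1=ray(d1,*p1);o2,r2=ray(d2,*p2);A=np.stack([r1,-r2],1);t=np.linalg.lstsq(A,o2-o1,rcond=None)[0]
    a=o1+r1*t[0];b=o2+r2*t[1];return (a+b)/2,np.linalg.norm(a-b)
def cloud(d):
    h,w=d['depth'].shape;u,v=np.meshgrid(np.arange(w),np.arange(h));K=np.array(d['K']);
    r=np.stack([(u-K[0,2])/K[0,0],(v-K[1,2])/K[1,1],np.ones_like(u)],-1)*d['depth'][...,None]
    return r@np.array(d['orientation']).T+np.array(d['xyz'])
def circ(x,y):
    A=np.stack([x,y,np.ones_like(x)],1);s=np.linalg.lstsq(A,x*x+y*y,rcond=None)[0];c=s[:2]/2;return c,np.sqrt(s[2]+c@c)
E
python3 - <<'E'
from h import *
print(env.state())
for n in('scene','top','wrist'):
    d=cap(n,n+'0');print(n,d['xyz'],d['orientation'],d['K'])
E
```

```text
pics
{'time': 0.0, 'joint_pos': array([-8.44707567e+01,  1.04005006e+01,  9.21296945e+01, -1.46221105e-03,
        7.75673130e+01, -1.18199813e+01]), 'qvel': array([ 0.03164538,  0.01304816,  0.05963326, -0.00606792,  0.07580555,
        0.01952551]), 'joint_efforts': array([-8.50852175e-04, -4.33869123e+01, -3.41854227e+01,  7.02251424e-02,
        3.84122471e-02, -1.42136614e-04]), 'tcp_pos': array([ 0.17142131, -0.54830724,  0.23784035]), 'ee_rot': array([[ 2.98200136e-01, -9.54503349e-01, -1.88784484e-04],
       [-9.54501905e-01, -2.98200020e-01,  1.69151808e-03],
       [-1.67085521e-03, -3.24215773e-04, -9.99998552e-01]]), 'wrist_force': array([-0.55042731,  0.30830867,  0.56340243]), 'torque': array([ 0.03970761, -0.02621978, -0.028368  ]), 'opening': 1.0039346729940721}
scene [1.12607253 0.9916769  0.84056939] [[-0.85635441  0.2557771  -0.44859247]
 [ 0.51614951  0.45040154 -0.72851091]
 [ 0.01571033 -0.85540431 -0.51772256]] [[545.04809946   0.         276.29546103]
 [  0.         545.04809946 204.92811804]
 [  0.           0.           1.        ]]
top [0.39875162 0.01508012 1.20734339] [[-0.00727442 -0.99301392  0.11777281]
 [-0.9995765   0.01053951  0.02712464]
 [-0.02817641 -0.11752562 -0.99267005]] [[436.62042836   0.         277.8472892 ]
 [  0.         436.62042836 209.33993031]
 [  0.           0.           1.        ]]
wrist [ 0.23907806 -0.52742216  0.38376023] [[ 0.29793484 -0.91835025 -0.2605142 ]
 [-0.95458496 -0.28706714 -0.0797497 ]
 [-0.00154691  0.27244315 -0.96217064]] [[331.72144902   0.         280.55331454]
 [  0.         331.72144902 203.22256203]
 [  0.           0.           1.        ]]
```

View pics/top0.png

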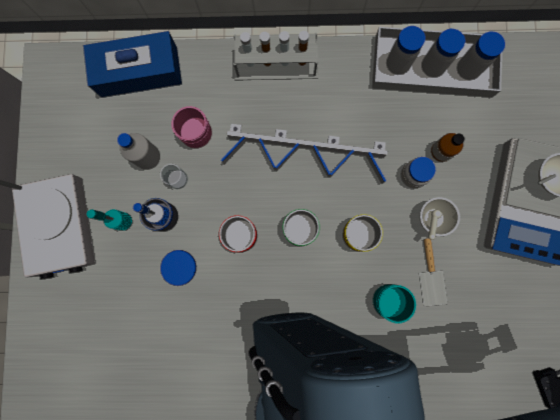

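View pics/scene0.png

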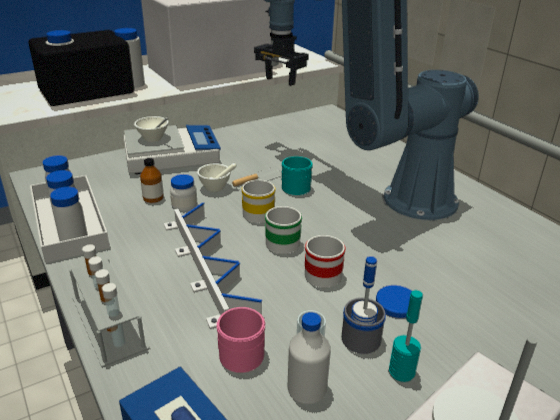

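View pics/wrist0.png

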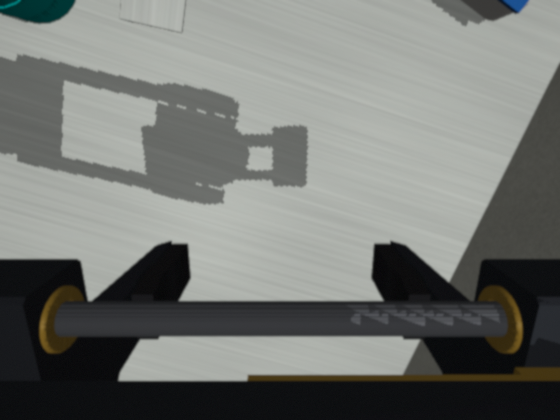

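Run:
```python
from h import *
d=load('top0')
c=d['color'][110:290,90:480];c=cv2.resize(c,None,fx=2,fy=2,interpolation=cv2.INTER_CUBIC);cv2.imwrite('pics/top0c.png',c)
d=load('scene0')
c=d['color'][150:390,140:440];c=cv2.resize(c,None,fx=2.4,fy=2.4,interpolation=cv2.INTER_CUBIC);cv2.imwrite('pics/scene0c.png',c)
```

```text
(no output)
```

View pics/top0c.png

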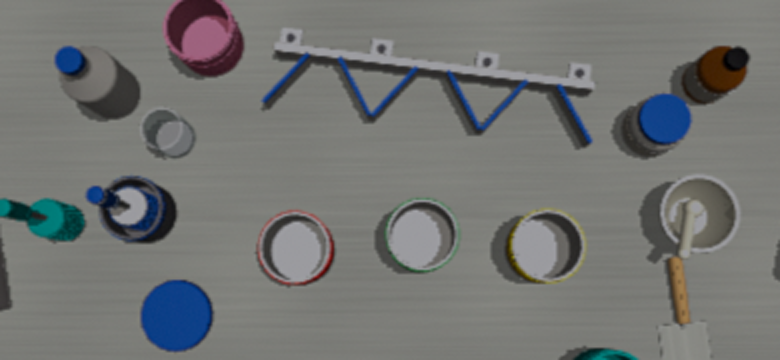

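View pics/scene0c.png

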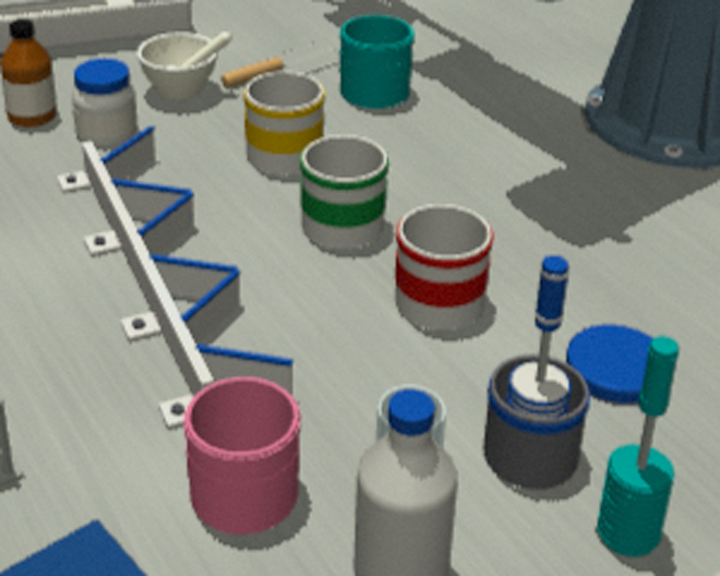

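```bash
cat > m.py <<'E'
from h import *
def jars(d,roi=None):
    P=cloud(d);hsv=cv2.cvtColor(d['color'],cv2.COLOR_BGR2HSV);out={}
    for n,p in dict(red=None,green=None,yellow=None).items():
        h,s,v=[hsv[...,i].astype(int) for i in range(3)]
        m={'red':((h<7)|(h>175))&(s>110),'green':(h>50)&(h<78)&(s>90),'yellow':(h>20)&(h<33)&(s>110)}[n]&(v>50)
        m&=(P[...,2]>.078)&(P[...,2]<.1)&(np.abs(P[...,1])<.45)&(P[...,0]>.3)
        if m.sum()<15: out[n]=None;continue
        q=P[m];q=q[np.linalg.norm(q[:,:2]-np.median(q[:,:2],0),axis=1)<.12]
        from scipy.optimize import least_squares
        r=least_squares(lambda c:np.hypot(q[:,0]-c[0],q[:,1]-c[1])-.045,np.median(q[:,:2],0),loss='soft_l1',f_scale=.002)
        out[n]=(r.x,len(q),q[:,2].mean(),np.sqrt((r.fun**2).mean()))
    return out
def fence(d):
    P=cloud(d);hsv=cv2.cvtColor(d['color'],cv2.COLOR_BGR2HSV)
    h,s,v=[hsv[...,i].astype(int) for i in range(3)]
    m=(h>105)&(h<125)&(s>130)&(P[...,2]>.03)&(P[...,2]<.055)
    return P[m]
E
python3 - <<'E'
from m import *
for t in('top0','scene0'):
    d=load(t);print(t,jars(d))
    print(dep(d,50,300), d['depth'][d['depth']>0].min())
# table z
d=load('top0');P=cloud(d);print(P[280:300,120:130,2].mean(),P[280:300,120:130,2].std())
d=load('top0')
# strip end pts in crop coords /2 + (90,110) at z .045
for u,v in[(306,57),(266,102),(341,60),(372,116),(414,71),(450,74),(480,130),(524,83),(560,88),(588,142),(277,49),(592,88)]:
    print((u,v),onz(d,90+u/2,110+v/2,.045).round(4))
q=fence(d);print(len(q),q.min(0),q.max(0))
E
```

```text
top0 {'red': (array([0.46894238, 0.1508421 ]), 28, np.float64(0.08568777599355117), np.float64(0.0011433791201863126)), 'green': None, 'yellow': (array([ 0.46913088, -0.17020242]), 42, np.float64(0.0867664579436647), np.float64(0.0007819747960665452))}
[ 2.96818630e-01  6.78727221e-01 -9.41062353e-05] 0.38058904
scene0 {'red': (array([0.47248104, 0.15336294]), 141, np.float64(0.08358324124677934), np.float64(0.0017401353730962861)), 'green': (array([0.52540746, 0.05643724]), 94, np.float64(0.083266418732607), np.float64(0.016641840691269987)), 'yellow': (array([ 0.50985911, -0.10407396]), 95, np.float64(0.08318059931619363), np.float64(0.015347694627414355))}
[ 1.01174902 -1.04834082 -0.74908829] 0.65982336
0.005956165898227839 0.08518966421895952
(306, 57) [0.7332 0.141  0.045 ]
(266, 102) [0.671  0.1955 0.045 ]
(341, 60) [0.7282 0.0929 0.045 ]
(372, 116) [0.6496 0.051  0.045 ]
(414, 71) [ 0.7113 -0.0067  0.045 ]
(450, 74) [ 0.7064 -0.0555  0.045 ]
(480, 130) [ 0.6284 -0.0946  0.045 ]
(524, 83) [ 0.6924 -0.1554  0.045 ]
(560, 88) [ 0.6848 -0.2037  0.045 ]
(588, 142) [ 0.6102 -0.2387  0.045 ]
(277, 49) [0.7451 0.1809 0.045 ]
(592, 88) [ 0.6842 -0.2467  0.045 ]
895 [ 0.3741484  -0.47903642  0.03002205] [1.03152503 0.64935104 0.05495975]
```

```bash
cat > go.py <<'E'
import sys
from h import *
# usage: go.py x y z [yaw of tool x in deg world]
s=env.state();R=np.array(s['ee_rot']);p=np.array(s['tcp_pos'])
t=np.array([float(a) for a in sys.argv[1:4]])
d=R.T@(t-p)*1000
a0=np.arctan2(R[1,0],R[0,0])
turn=0
if len(sys.argv)>4:
    turn=-(np.radians(float(sys.argv[4]))-a0);turn=(turn+np.pi)%(2*np.pi)-np.pi
print('t',round(s['time'],2),'tcp',p.round(4),'yaw',np.degrees(a0).round(2),'tilt',R[:,2].round(4),'F',s['wrist_force'].round(1),'op',round(s['opening'],3))
print('move',d.round(1),'turn',round(turn,4),'rows',np.linalg.norm(d)/41.7)
E
python3 go.py .60 -.02 .40 -98
```

```text
t 0.15 tcp [ 0.1715 -0.5484  0.238 ] yaw -72.65 tilt [-1.0e-04  1.3e-03 -1.0e+00] F [-0.7 -0.4  0.6] op 1.002
move [-376.8 -566.7 -161.3] turn 0.4424 rows 16.7717472065648
```

{"fn": "jog_arm", "kwargs": {"commands": [[-200, -300, -161, 0.2], [-377, -567, -161, 0.442], [-377, -567, -161, 0.442], [-377, -567, -161, 0.442], [-377, -567, -161, 0.442], [-377, -567, -161, 0.442], [-377, -567, -161, 0.442], [-377, -567, -161, 0.442], [-377, -567, -161, 0.442], [-377, -567, -161, 0.442], [-377, -567, -161, 0.442], [-377, -567, -161, 0.442], [-377, -567, -161, 0.442], [-377, -567, -161, 0.442], [-377, -567, -161, 0.442], [-377, -567, -161, 0.442], [-377, -567, -161, 0.442], [-377, -567, -161, 0.442], [-377, -567, -161, 0.442], [-377, -567, -161, 0.442]], "hand": 0, "newtons": 20}}

```text
time: 1.82
tcp_pos: [0.5999, -0.0198, 0.3989]
ee_rot: [[-0.138, -0.99, -0.002], [-0.99, 0.138, 0.001], [-0.001, 0.002, -1.0]]
wrist_force: [0.8, -0.2, -0.5]
opening: 0.006
```

Run:
```python
from h import *
for n in('wrist','scene'):cap(n,n+'1')
d=load('wrist1');print(d['xyz'])
cv2.imwrite('pics/wrist1b.png',cv2.resize(d['color'],(800,600),interpolation=cv2.INTER_CUBIC))
```

```text
[ 0.67024464 -0.02951287  0.54455018]
```

View pics/wrist1b.png

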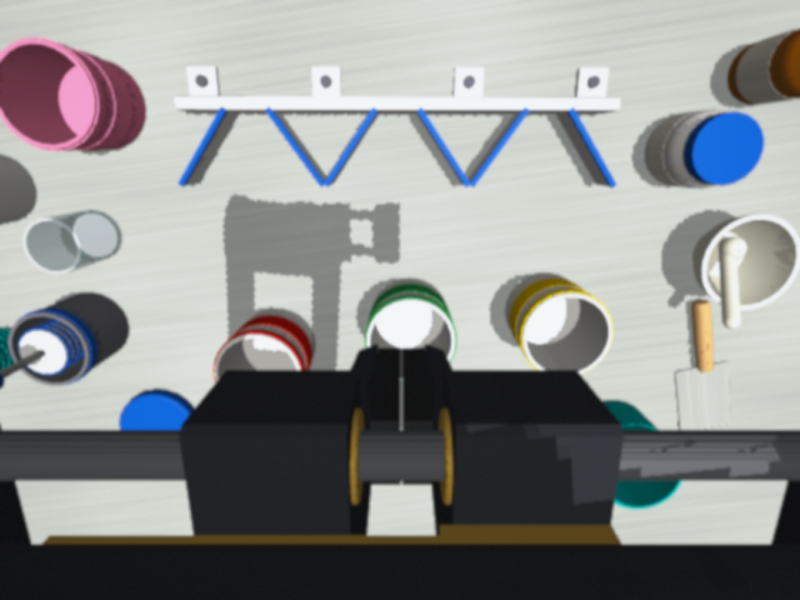

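```bash
cat > ff.py <<'E'
from m import *
from scipy.optimize import least_squares
d=load('wrist1');K=560/800
B={}
for n,l in dict(w=(load('wrist1'),[(182,184),(326,184),(468,184),(613,185),(222,111),(269,111),(374,111),(421,111),(525,111),(573,111)],K,0,0),
  t=(load('top0'),[(266,102),(372,116),(480,130),(588,142),(306,57),(341,60),(414,71),(450,74),(524,83),(560,88)],.5,90,110)).items():
    B[n]=np.array([onz(l[0],(a+.5)*l[2]-.5+l[3],(b+.5)*l[2]-.5+l[4],.045)[:2] for a,b in l[1]])
# model: centreline n.p=48; mouth end x=-22 -> y=+-74ish ; lines
c35,s35=np.cos(np.radians(35)),np.sin(np.radians(35))
def res(p,Q,sc=False):
    c,s=np.cos(p[2]),np.sin(p[2]);X=np.array([c,s]);Y=np.array([-s,c]);r=[]
    pairs=[(0,4,150,1),(1,5,150,-1),(1,6,0,1),(2,7,0,-1),(2,8,-150,1),(3,9,-150,-1)]
    for a,b,off,sg in pairs:
        for k in(a,b):
            q=(Q[k]-p[:2])*1000;x=q@X;y=(q@Y-off)*sg
            r.append(s35*x+c35*y-48)
    return r
for n,Q in B.items():
    f=least_squares(res,[.661,-.025,-.139],args=(Q,));print(n,f.x[:2].round(4),np.degrees(f.x[2]).round(2),np.round(f.fun,1))
    Y=np.array([-np.sin(f.x[2]),np.cos(f.x[2])]);print('left',(f.x[:2]+.15*Y).round(4),'right',(f.x[:2]-.15*Y).round(4))
    print(Q.round(4).tolist())
E
python3 ff.py
python3 - <<'E'
from m import *
d=load('wrist1');print(jars(d))
print(jars(load('scene1')))
P=cloud(d)
for p in[(326,184),(400,104),(740,145),(60,345)]:
    u,v=int(p[0]*.7),int(p[1]*.7);print(p,dep(d,u,v))
E
```

```text
w [ 0.6635 -0.024 ] -7.97 [-1.3 -0.5  2.6 -0.6  0.  -0.9 -0.4 -0.2  3.1 -0.4 -1.4  0. ]
left [0.6843 0.1245] right [ 0.6427 -0.1726]
[[0.6733, 0.1986], [0.6528, 0.0516], [0.6325, -0.0933], [0.6108, -0.2411], [0.7365, 0.1407], [0.7301, 0.0946], [0.7157, -0.0083], [0.7092, -0.0543], [0.695, -0.1562], [0.6884, -0.2032]]
t [ 0.6612 -0.0241] -8.05 [-2.8 -0.2  2.4  0.7 -0.1 -0.1 -0.2  0.3  1.9  1.2 -2.9 -0.3]
left [0.6822 0.1245] right [ 0.6402 -0.1726]
[[0.6717, 0.1962], [0.6503, 0.0517], [0.6291, -0.0939], [0.6109, -0.2381], [0.7339, 0.1416], [0.7289, 0.0936], [0.712, -0.006], [0.7071, -0.0549], [0.6931, -0.1548], [0.6855, -0.2031]]
{'red': (array([0.53761959, 0.10040722]), 168, np.float64(0.08365321652683375), np.float64(0.010830033624608864)), 'green': (array([ 0.48833635, -0.01308593]), 112, np.float64(0.08361892392443546), np.float64(0.0004898551145846085)), 'yellow': (array([ 0.53567885, -0.12370782]), 198, np.float64(0.08408077717990736), np.float64(0.013335361625542292))}
{'red': (array([0.52077677, 0.21544952]), 122, np.float64(0.08358936984563542), np.float64(0.015372577958959535)), 'green': (array([ 0.48745024, -0.0111663 ]), 96, np.float64(0.0832687884151319), np.float64(0.0016999183972524928)), 'yellow': (array([ 0.47121189, -0.17099991]), 95, np.float64(0.08355660836096354), np.float64(0.0021078957654901437))}
(326, 184) [0.65374735 0.05130649 0.04606708]
(400, 104) [ 0.71931571 -0.03498188  0.04521311]
(740, 145) [ 0.63615827 -0.3420464   0.08407378]
(60, 345) [0.53222526 0.34754511 0.0873751 ]
```

```bash
python3 - <<'E'
s=open('m.py').read()
s=s.replace("""        r=least_squares(lambda c:np.hypot(q[:,0]-c[0],q[:,1]-c[1])-.045,np.median(q[:,:2],0),loss='soft_l1',f_scale=.002)
""","""        m0=np.median(q[:,:2],0)
        r=min((least_squares(lambda c:np.hypot(q[:,0]-c[0],q[:,1]-c[1])-.0455,m0+.03*np.array([np.cos(a),np.sin(a)]),loss='soft_l1',f_scale=.002) for a in np.arange(8)*np.pi/4),key=lambda r:r.cost)
""")
open('m.py','w').write(s)
E
python3 - <<'E'
from m import *
for t in ('top0','wrist1','scene0','scene1'):
    for k,v in jars(load(t)).items(): print(t,k,v and (v[0].round(4),v[1],v[2].round(3),v[3].round(4)))
E
```

```text
top0 red (array([0.4694, 0.1511]), 28, np.float64(0.086), np.float64(0.0009))
top0 green None
top0 yellow (array([ 0.4693, -0.1708]), 42, np.float64(0.087), np.float64(0.0007))
wrist1 red (array([0.4724, 0.1507]), 168, np.float64(0.084), np.float64(0.0005))
wrist1 green (array([ 0.4878, -0.013 ]), 112, np.float64(0.084), np.float64(0.0004))
wrist1 yellow (array([ 0.4714, -0.1718]), 198, np.float64(0.084), np.float64(0.0006))
scene0 red (array([0.4721, 0.1529]), 141, np.float64(0.084), np.float64(0.0017))
scene0 green (array([ 0.4868, -0.0114]), 94, np.float64(0.083), np.float64(0.0019))
scene0 yellow (array([ 0.47  , -0.1718]), 95, np.float64(0.083), np.float64(0.0023))
scene1 red (array([0.4721, 0.1531]), 122, np.float64(0.084), np.float64(0.0015))
scene1 green (array([ 0.4871, -0.0117]), 96, np.float64(0.083), np.float64(0.0017))
scene1 yellow (array([ 0.4709, -0.1715]), 95, np.float64(0.084), np.float64(0.0021))
```

```bash
python3 go.py .4875 -.012 .14 -98;python3 go.py .4875 -.012 .034 -98
```

```text
t 1.92 tcp [ 0.5995 -0.0208  0.3991] yaw -98.06 tilt [-0.0012  0.0012 -1.    ] F [-1.5 -0.4  0.4] op 0.002
move [  7.3 111.8 259.3] turn -0.001 rows 6.773805440097292
t 1.92 tcp [ 0.5995 -0.0208  0.3991] yaw -98.06 tilt [-0.0012  0.0012 -1.    ] F [-1.5 -0.4  0.4] op 0.002
move [  7.4 111.7 365.3] turn -0.001 rows 9.16189871900005
```

{"fn": "jog_arm", "kwargs": {"commands": [[7, 112, 259, 0], [7, 112, 259, 0], [7, 112, 259, 0], [7, 112, 259, 0], [7, 112, 259, 0], [7, 112, 259, 0], [7, 112, 259, 0], [7, 112, 259, 0], [7, 112, 259, 0], [7, 112, 285, 0], [7, 112, 310, 0], [7, 112, 330, 0], [7, 112, 350, 0], [7, 112, 362, 0], [7, 112, 365, 0], [7, 112, 365, 0]]}}

```text
time: 3.25
tcp_pos: [0.4894, -0.0124, 0.0358]
ee_rot: [[-0.141, -0.99, 0.001], [-0.99, 0.141, 0.001], [-0.001, -0.001, -1.0]]
wrist_force: [0.1, 0.1, 0.3]
opening: 0.002
```

```bash
python3 - <<'E'
from m import *
d=cap('scene','scene2');print(jars(d)['green'])
cv2.imwrite('pics/scene2c.png',cv2.resize(d['color'][100:350,140:440],None,fx=2.4,fy=2.4))
E
python3 go.py .4875 -.012 .034 -98
```

```text
(array([ 0.48745366, -0.01237286]), 44, np.float64(0.08295356384985374), np.float64(0.0018866815474261256))
t 3.3 tcp [ 0.4895 -0.0124  0.0362] yaw -98.09 tilt [ 2.e-03  3.e-04 -1.e+00] F [1.  0.1 0.1] op 0.008
move [-0.1  2.1  2.2] turn -0.0015 rows 0.07244664774596248
```

View pics/scene2c.png

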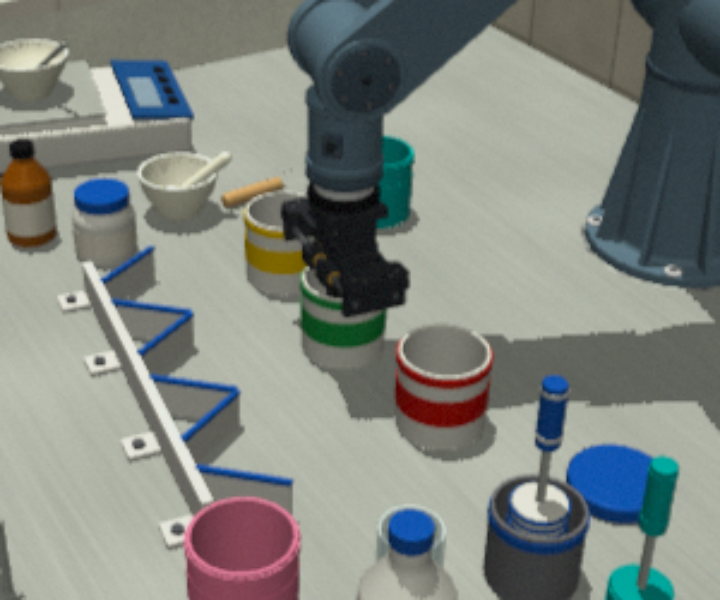

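{"fn": "jog_arm", "kwargs": {"commands": [[0, -10, 1, 0], [-1, -18, 1, 0], [-2, -24, 1, 0], [-4, -30, 1, 0], [-6, -38, 1, 0], [-8, -47, 1, 0], [-10, -57, 1, 0], [-12, -67, 1, 0], [-12.5, -78, 1, 0], [-12.5, -89, 1, 0], [-12.5, -100, 1, 0], [-12.5, -111, 1, 0], [-12.5, -122, 1, 0], [-12.5, -133, 1, 0], [-12.5, -144, 1, 0], [-12.5, -155, 1, 0], [-12.5, -165, 1, 0], [-12.5, -173, 1, 0], [-12.5, -178, 1, 0], [-12.5, -180, 1, 0]]}}

```text
time: 4.97
tcp_pos: [0.6702, -0.0253, 0.0354]
ee_rot: [[-0.141, -0.99, 0.002], [-0.99, 0.141, 0.0], [-0.001, -0.002, -1.0]]
wrist_force: [-1.4, 0.7, 1.0]
opening: 0.008
```

Run:
```python
from m import *
d=cap('scene','scene3');print(jars(d))
cv2.imwrite('pics/scene3c.png',cv2.resize(d['color'][100:350,140:440],None,fx=2.4,fy=2.4))
s=env.state();p=s['tcp_pos'][:2]-np.array([.6625,-.024]);X=np.array([.9903,-.1392]);Y=np.array([.1392,.9903])
print(p@X,p@Y,s['wrist_force'])
```

```text
{'red': (array([0.47169571, 0.15320999]), 133, np.float64(0.08372866083083337), np.float64(0.0015404256568485452)), 'green': (array([ 0.65317331, -0.01745337]), 15, np.float64(0.08261502648051514), np.float64(0.0013920013556340902)), 'yellow': (array([ 0.47108485, -0.17132659]), 97, np.float64(0.08385045707367705), np.float64(0.002024414684083563))}
0.0077065410367610915 -0.00030481342764035897 [-1.90624369 -0.26059704  1.76743598]
```

View pics/scene3c.png

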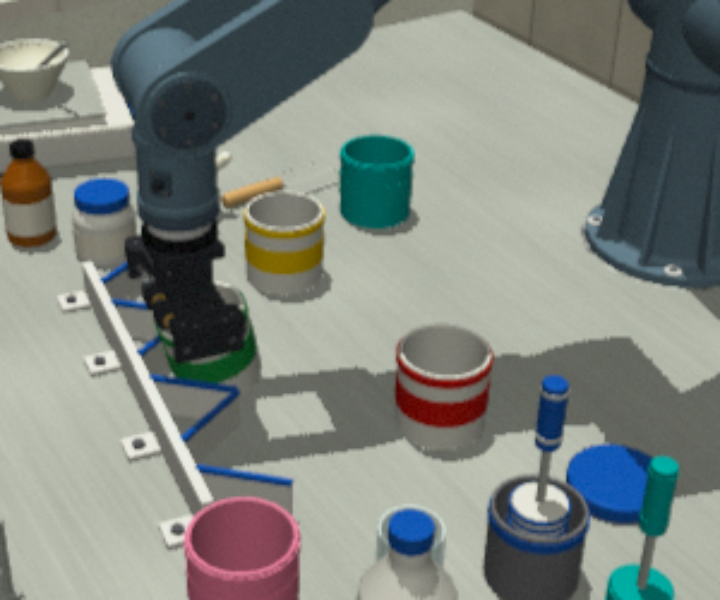

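{"fn": "jog_arm", "kwargs": {"commands": [[0, -2, 0, 0], [0, -4, 0, 0], [0, -6, 0, 0], [0, -8, 0, 0], [0, -8, 0, 0], [0, -8, 0, 0]]}}

```text
time: 5.52
tcp_pos: [0.6782, -0.0266, 0.0355]
ee_rot: [[-0.141, -0.99, 0.003], [-0.99, 0.141, 0.0], [-0.001, -0.003, -1.0]]
wrist_force: [0.8, 0.5, 0.4]
opening: 0.004
```

{"fn": "jog_arm", "kwargs": {"commands": [[0, -1.5, 0, 0], [0, -3, 0, 0], [0, -4, 0, 0], [0, -4, 0, 0], [0, -4, 0, 0]]}}

```text
time: 5.93
tcp_pos: [0.6824, -0.0271, 0.0356]
ee_rot: [[-0.141, -0.99, 0.003], [-0.99, 0.141, 0.0], [-0.001, -0.003, -1.0]]
wrist_force: [-0.1, -0.2, -0.4]
opening: 0.006
```

{"fn": "jog_arm", "kwargs": {"commands": [[0, -1, 0, 0], [0, -2, 0, 0], [0, -2, 0, 0], [0, -2, 0, 0]]}}

```text
time: 6.27
tcp_pos: [0.6845, -0.0274, 0.0356]
ee_rot: [[-0.141, -0.99, 0.003], [-0.99, 0.141, 0.0], [-0.001, -0.003, -1.0]]
wrist_force: [-0.1, -0.7, -0.1]
opening: 0.004
```

{"fn": "jog_arm", "kwargs": {"commands": [[0, -1, 0, 0], [0, -2, 0, 0], [0, -2, 0, 0], [0, -2, 0, 0]]}}

```text
time: 6.6
tcp_pos: [0.6867, -0.0277, 0.0356]
ee_rot: [[-0.141, -0.99, 0.004], [-0.99, 0.141, 0.0], [-0.001, -0.004, -1.0]]
wrist_force: [-1.1, 1.0, 1.3]
opening: 0.003
```

{"fn": "jog_arm", "kwargs": {"commands": [[0, -1, 0, 0], [0, -2, 0, 0], [0, -2, 0, 0], [0, -2, 0, 0]]}}

```text
time: 6.93
tcp_pos: [0.6886, -0.028, 0.0355]
ee_rot: [[-0.141, -0.99, 0.003], [-0.99, 0.141, 0.0], [-0.001, -0.003, -1.0]]
wrist_force: [-1.1, -0.4, 0.1]
opening: 0.008
```

Run:
```python
from m import *
d=cap('scene','scene4');print(jars(d)['green'])
cv2.imwrite('pics/scene4c.png',cv2.resize(d['color'][190:310,160:280],None,fx=5,fy=5,interpolation=cv2.INTER_CUBIC))
print(env.state()['wrist_force'])
```

```text
(array([ 0.66360484, -0.0206167 ]), 22, np.float64(0.08461582374350804), np.float64(0.000996703607184718))
[-1.9139628   0.36474223  0.24449414]
```

View pics/scene4c.png

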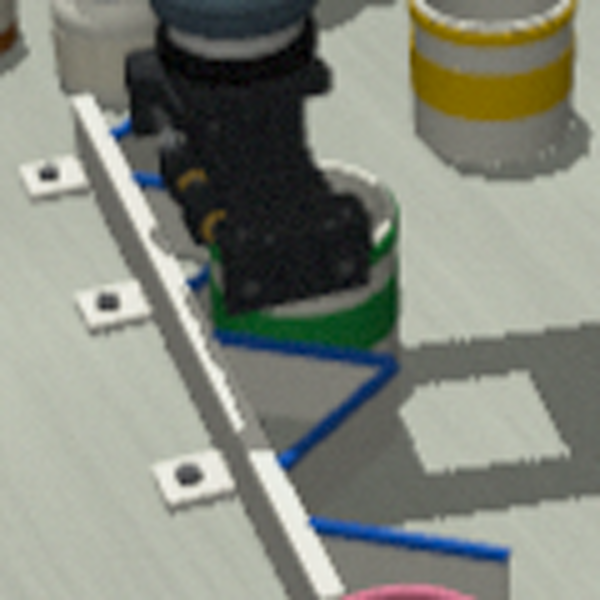

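{"fn": "jog_arm", "kwargs": {"commands": [[0, -1, 0, 0], [0, -2, 0, 0], [0, -2, 0, 0], [0, -2, 0, 0]]}}

```text
time: 7.32
tcp_pos: [0.6894, -0.0281, 0.0355]
ee_rot: [[-0.141, -0.99, 0.001], [-0.99, 0.141, 0.0], [-0.001, -0.0, -1.0]]
wrist_force: [-6.5, 0.5, 4.0]
opening: 0.004
```

{"fn": "jog_arm", "kwargs": {"commands": [[0, -1, 0, 0], [0, -2, 0, 0], [0, -2, 0, 0], [0, -2, 0, 0]]}}

```text
time: 7.65
tcp_pos: [0.6895, -0.0281, 0.0356]
ee_rot: [[-0.14, -0.99, -0.004], [-0.99, 0.14, 0.001], [-0.0, 0.004, -1.0]]
wrist_force: [-9.7, 0.1, 7.1]
opening: 0.004
```

{"fn": "jog_arm", "kwargs": {"commands": [[0, 6, 0, 0], [0, 15, 0, 0], [0, 25, 0, 0], [0, 27, 0, 0], [0, 27, -30, 0], [0, 27, -65, 0], [0, 27, -105, 0], [0, 27, -105, 0], [0, 27, -105, 0]]}}

```text
time: 8.4
tcp_pos: [0.666, -0.025, 0.1448]
ee_rot: [[-0.14, -0.99, 0.004], [-0.99, 0.14, -0.001], [0.0, -0.004, -1.0]]
wrist_force: [-0.5, 0.5, -0.4]
opening: 0.007
```

```bash
python3 - <<'E'
from m import *
d=cap('scene','scene5');print(jars(d))
E
python3 go.py .471 -.1715 .14 -98; python3 go.py .471 -.1715 .034 -98
```

```text
{'red': (array([0.47197599, 0.15316175]), 133, np.float64(0.08384210342111013), np.float64(0.0015090986885152003)), 'green': (array([ 0.66253955, -0.02176254]), 100, np.float64(0.08307049138074186), np.float64(0.0019899006730806296)), 'yellow': (array([ 0.47113812, -0.1720243 ]), 86, np.float64(0.08342462685470146), np.float64(0.002238042415108851))}
t 8.45 tcp [ 0.6642 -0.0246  0.142 ] yaw -98.07 tilt [-9.e-04  3.e-04 -1.e+00] F [ 0.3  0.5 -0.3] op 0.002
move [172.6 170.7   2.2] turn -0.0012 rows 5.82120940734432
t 8.45 tcp [ 0.6642 -0.0246  0.142 ] yaw -98.07 tilt [-9.e-04  3.e-04 -1.e+00] F [ 0.3  0.5 -0.3] op 0.002
move [172.6 170.6 108.2] turn -0.0012 rows 6.3714756328284015
```

{"fn": "jog_arm", "kwargs": {"commands": [[172, 170, 0, 0], [172, 170, 0, 0], [172, 170, 0, 0], [172, 170, 0, 0], [172, 170, 0, 0], [172, 170, 0, 0], [172, 170, 0, 0], [172, 170, 0, 0], [172, 170, 10, 0], [172, 170, 35, 0], [172, 170, 60, 0], [172, 170, 80, 0], [172, 170, 95, 0], [172, 170, 105, 0], [172, 170, 107, 0], [172, 170, 107, 0]]}}

```text
time: 9.78
tcp_pos: [0.4716, -0.17, 0.034]
ee_rot: [[-0.139, -0.99, -0.003], [-0.99, 0.139, 0.002], [-0.001, 0.003, -1.0]]
wrist_force: [-0.1, -0.1, -0.8]
opening: 0.004
```

```bash
python3 go.py .6415 -.1726 .034 -98
```

```text
t 9.78 tcp [ 0.4716 -0.17    0.034 ] yaw -98.0 tilt [-0.0026  0.0016 -1.    ] F [-0.1 -0.1 -0.8] op 0.004
move [ -21.  -168.6   -0.4] turn 0.0001 rows 4.0738415252653315
```

{"fn": "jog_arm", "kwargs": {"commands": [[0, -10, 0, 0], [-1, -18, 0, 0], [-3, -24, 0, 0], [-6, -30, 0, 0], [-9, -38, 0, 0], [-13, -47, 0, 0], [-17, -57, 0, 0], [-20, -67, 0, 0], [-21, -78, 0, 0], [-21, -89, 0, 0], [-21, -100, 0, 0], [-21, -112, 0, 0], [-21, -124, 0, 0], [-21, -136, 0, 0], [-21, -148, 0, 0], [-21, -160, 0, 0], [-21, -171, 0, 0], [-21, -179, 0, 0], [-21, -185, 0, 0], [-21, -188, 0, 0]]}}

```text
time: 11.45
tcp_pos: [0.6615, -0.1751, 0.0333]
ee_rot: [[-0.139, -0.99, -0.003], [-0.99, 0.139, 0.002], [-0.001, 0.003, -1.0]]
wrist_force: [-2.4, 0.4, 1.5]
opening: 0.008
```

{"fn": "jog_arm", "kwargs": {"commands": [[0, -1.5, 0, 0], [0, -3, 0, 0], [0, -4, 0, 0], [0, -5, 0, 0], [0, -6, 0, 0], [0, -6, 0, 0]]}}

```text
time: 11.95
tcp_pos: [0.6673, -0.1759, 0.0333]
ee_rot: [[-0.139, -0.99, -0.003], [-0.99, 0.139, 0.002], [-0.002, 0.003, -1.0]]
wrist_force: [-2.5, 0.9, 1.7]
opening: 0.005
```

{"fn": "jog_arm", "kwargs": {"commands": [[0, -1, 0, 0], [0, -2, 0, 0], [0, -2, 0, 0], [0, -2, 0, 0]]}}

```text
time: 12.28
tcp_pos: [0.668, -0.1759, 0.0331]
ee_rot: [[-0.139, -0.99, -0.006], [-0.99, 0.139, 0.003], [-0.002, 0.006, -1.0]]
wrist_force: [-8.1, 1.8, 6.1]
opening: 0.005
```

Seated (stalled near X≈27 mm, ~8 N). Back off, lift, and look.

{"fn": "jog_arm", "kwargs": {"commands": [[0, 6, 0, 0], [0, 15, 0, 0], [0, 25, 0, 0], [0, 27, 0, 0], [0, 27, -30, 0], [0, 27, -65, 0], [0, 27, -105, 0], [0, 27, -105, 0], [0, 27, -105, 0]]}}

```text
time: 13.03
tcp_pos: [0.6446, -0.1736, 0.1423]
ee_rot: [[-0.139, -0.99, 0.002], [-0.99, 0.139, -0.001], [0.0, -0.002, -1.0]]
wrist_force: [0.6, 0.9, -0.6]
opening: 0.007
```

```bash
python3 - <<'E'
from m import *
d=cap('scene','scene6');print(jars(d))
E
python3 go.py .472 .152 .14 -98; python3 go.py .472 .152 .034 -98
```

```text
{'red': (array([0.47228301, 0.15281599]), 142, np.float64(0.08371792035442195), np.float64(0.0017701469191724838)), 'green': (array([ 0.66219936, -0.02166314]), 112, np.float64(0.08361367537541098), np.float64(0.0016282150340533373)), 'yellow': (array([ 0.63009192, -0.16800716]), 109, np.float64(0.08395796523741837), np.float64(0.011495088081048321))}
t 13.08 tcp [ 0.6429 -0.1728  0.1396] yaw -97.98 tilt [-0.0029  0.0014 -1.    ] F [-0.1 -0.7 -0.8] op 0.003
move [-298.   214.3    0.5] turn 0.0003 rows 8.801607969306383
t 13.08 tcp [ 0.6429 -0.1728  0.1396] yaw -97.98 tilt [-0.0029  0.0014 -1.    ] F [-0.1 -0.7 -0.8] op 0.003
move [-297.9  214.   106.5] turn 0.0003 rows 9.158635258315314
```

{"fn": "jog_arm", "kwargs": {"commands": [[-298, 214, 0, 0], [-298, 214, 0, 0], [-298, 214, 0, 0], [-298, 214, 0, 0], [-298, 214, 0, 0], [-298, 214, 0, 0], [-298, 214, 0, 0], [-298, 214, 0, 0], [-298, 214, 0, 0], [-298, 214, 0, 0], [-298, 214, 0, 0], [-298, 214, 10, 0], [-298, 214, 35, 0], [-298, 214, 60, 0], [-298, 214, 80, 0], [-298, 214, 95, 0], [-298, 214, 103, 0], [-298, 214, 106, 0], [-298, 214, 106, 0]]}}

```text
time: 14.67
tcp_pos: [0.4718, 0.1513, 0.0335]
ee_rot: [[-0.14, -0.99, -0.005], [-0.99, 0.14, 0.001], [-0.001, 0.005, -1.0]]
wrist_force: [-0.6, -0.1, 0.5]
opening: 0.004
```

```bash
python3 go.py .6835 .1245 .034 -98
```

```text
t 14.67 tcp [0.4718 0.1513 0.0335] yaw -98.07 tilt [-0.0047  0.0013 -1.    ] F [-0.6 -0.1  0.5] op 0.004
move [  -3.2 -213.3   -1.5] turn -0.0012 rows 5.1167813912816085
```

{"fn": "jog_arm", "kwargs": {"commands": [[0, -10, 0, 0], [0, -18, 0, 0], [-1, -24, 0, 0], [-2, -30, 0, 0], [-3, -40, 0, 0], [-3, -52, 0, 0], [-3, -65, 0, 0], [-3, -79, 0, 0], [-3, -93, 0, 0], [-3, -107, 0, 0], [-3, -121, 0, 0], [-3, -135, 0, 0], [-3, -149, 0, 0], [-3, -163, 0, 0], [-3, -177, 0, 0], [-3, -191, 0, 0], [-3, -205, 0, 0], [-3, -217, 0, 0], [-3, -226, 0, 0], [-3, -230, 0, 0]]}}

```text
time: 16.33
tcp_pos: [0.7016, 0.1217, 0.0326]
ee_rot: [[-0.141, -0.99, -0.004], [-0.99, 0.141, 0.001], [-0.001, 0.004, -1.0]]
wrist_force: [-1.1, 0.5, 2.5]
opening: 0.008
```

{"fn": "jog_arm", "kwargs": {"commands": [[0, -1.5, 0, 0], [0, -3, 0, 0], [0, -4, 0, 0], [0, -5, 0, 0], [0, -6, 0, 0], [0, -6, 0, 0]]}}

```text
time: 16.83
tcp_pos: [0.7075, 0.1209, 0.0327]
ee_rot: [[-0.14, -0.99, -0.004], [-0.99, 0.14, 0.001], [-0.001, 0.004, -1.0]]
wrist_force: [-1.0, 0.7, 1.5]
opening: 0.006
```

{"fn": "jog_arm", "kwargs": {"commands": [[0, -1, 0, 0], [0, -2, 0, 0], [0, -2, 0, 0], [0, -2, 0, 0]]}}

```text
time: 17.17
tcp_pos: [0.7094, 0.1208, 0.0325]
ee_rot: [[-0.14, -0.99, -0.004], [-0.99, 0.14, 0.001], [-0.001, 0.004, -1.0]]
wrist_force: [-1.9, 0.5, 1.4]
opening: 0.002
```

{"fn": "jog_arm", "kwargs": {"commands": [[0, -1, 0, 0], [0, -2, 0, 0], [0, -2, 0, 0], [0, -2, 0, 0]]}}

```text
time: 17.5
tcp_pos: [0.7106, 0.1207, 0.0325]
ee_rot: [[-0.14, -0.99, -0.006], [-0.99, 0.14, 0.001], [-0.001, 0.006, -1.0]]
wrist_force: [-5.4, 0.6, 3.8]
opening: 0.013
```

{"fn": "jog_arm", "kwargs": {"commands": [[0, -1, 0, 0], [0, -2, 0, 0], [0, -2, 0, 0], [0, -2, 0, 0]]}}

```text
time: 17.83
tcp_pos: [0.7112, 0.1207, 0.0324]
ee_rot: [[-0.14, -0.99, -0.009], [-0.99, 0.14, 0.002], [-0.0, 0.009, -1.0]]
wrist_force: [-8.5, -0.2, 4.5]
opening: 0.003
```

{"fn": "jog_arm", "kwargs": {"commands": [[0, 6, 0, 0], [0, 15, 0, 0], [0, 25, 0, 0], [0, 27, 0, 0], [0, 27, -30, 0], [0, 27, -65, 0], [0, 27, -105, 0], [0, 27, -105, 0], [0, 27, -105, 0]], "hand": 0}}

```text
time: 18.58
tcp_pos: [0.6883, 0.1242, 0.142]
ee_rot: [[-0.14, -0.99, -0.001], [-0.99, 0.14, 0.002], [-0.001, 0.001, -1.0]]
wrist_force: [0.6, 0.6, -1.0]
opening: 0.007
```

```bash
python3 go.py .57 .10 .40 -98
```

```text
t 18.58 tcp [0.6883 0.1242 0.142 ] yaw -98.05 tilt [-8.0e-04  1.5e-03 -1.0e+00] F [ 0.6  0.6 -1. ] op 0.007
move [  40.2  114.  -257.9] turn -0.0009 rows 6.831189374459192
```

{"fn": "jog_arm", "kwargs": {"commands": [[40, 114, -258, 0], [40, 114, -258, 0], [40, 114, -258, 0], [40, 114, -258, 0], [40, 114, -258, 0], [40, 114, -258, 0], [40, 114, -258, 0], [40, 114, -258, 0], [40, 114, -258, 0], [40, 114, -258, 0], [40, 114, -258, 0]], "hand": 0.6}}

```text
time: 19.5
tcp_pos: [0.5697, 0.1002, 0.3971]
ee_rot: [[-0.14, -0.99, -0.005], [-0.99, 0.14, 0.002], [-0.001, 0.005, -1.0]]
wrist_force: [-0.7, 0.6, 0.4]
opening: 0.598
```

Run:
```python
from m import *
d=cap('wrist','wrist2');cv2.imwrite('pics/wrist2b.png',cv2.resize(d['color'],(800,600),interpolation=cv2.INTER_CUBIC))
e=cap('scene','scene7')
for q in(d,e):print(jars(q))
cv2.imwrite('pics/scene7c.png',cv2.resize(e['color'][150:390,140:440],None,fx=2.4,fy=2.4,interpolation=cv2.INTER_CUBIC))
```

```text
{'red': (array([0.68049965, 0.12436257]), 22, np.float64(0.0868476049027621), np.float64(0.0008409345946240113)), 'green': (array([ 0.66119939, -0.02114798]), 119, np.float64(0.08506097251863771), np.float64(0.0005895578860662364)), 'yellow': (array([ 0.62916955, -0.16777677]), 335, np.float64(0.08449540574191576), np.float64(0.0007507806272178392))}
{'red': (array([0.68416105, 0.12620392]), 155, np.float64(0.08369372931723787), np.float64(0.0014047852853408638)), 'green': (array([ 0.66230065, -0.02192237]), 112, np.float64(0.08336450005975753), np.float64(0.0018132178462619843)), 'yellow': (array([ 0.62997809, -0.16777646]), 111, np.float64(0.08400705684840684), np.float64(0.0022601735699862087))}
```

View pics/wrist2b.png

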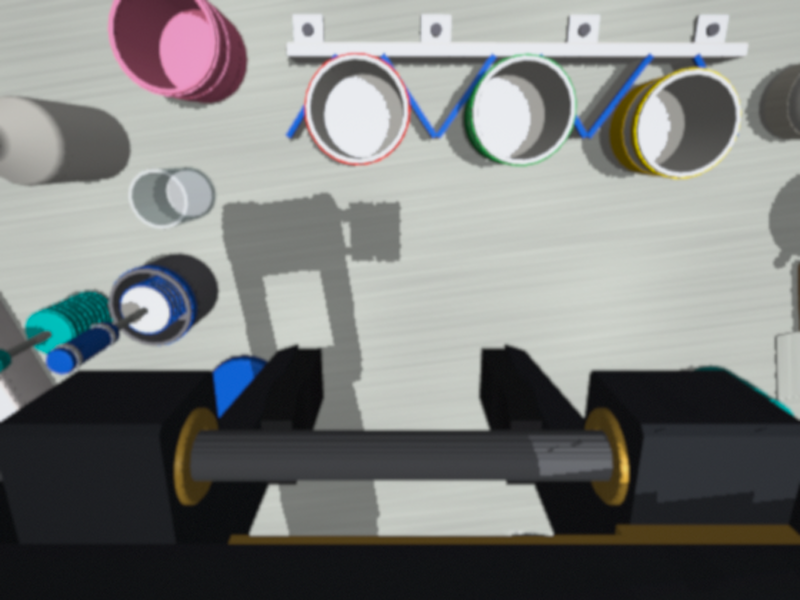

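View pics/scene7c.png

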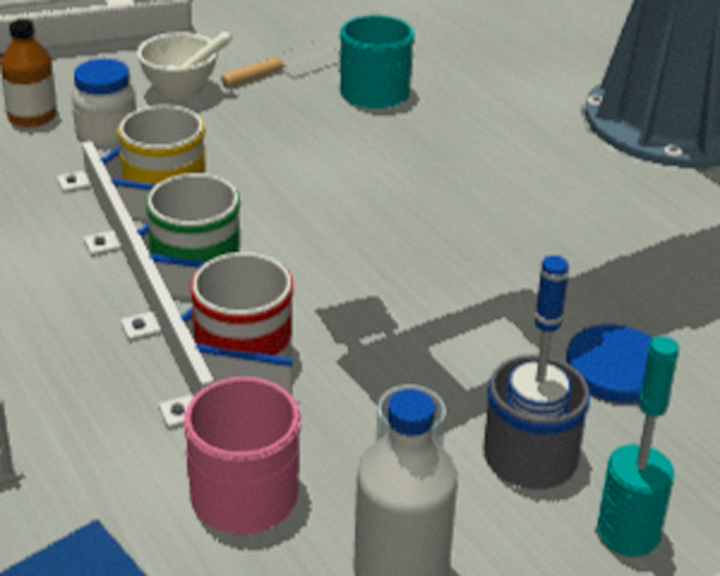

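```bash
python3 go.py .6295 -.168 .14 -98; python3 go.py .6295 -.168 .034 -98
```

```text
t 19.6 tcp [0.5698 0.1002 0.3974] yaw -98.05 tilt [-0.005   0.0017 -1.    ] F [-0.1  0.5 -0. ] op 0.599
move [257.4 -98.  256.7] turn -0.0009 rows 9.02817561975043
t 19.6 tcp [0.5698 0.1002 0.3974] yaw -98.05 tilt [-0.005   0.0017 -1.    ] F [-0.1  0.5 -0. ] op 0.599
move [257.5 -98.5 362.7] turn -0.0009 rows 10.924812586587588
```

{"fn": "jog_arm", "kwargs": {"commands": [[257, -98, 150, 0], [257, -98, 200, 0], [257, -98, 240, 0], [257, -98, 257, 0], [257, -98, 257, 0], [257, -98, 257, 0], [257, -98, 257, 0], [257, -98, 257, 0], [257, -98, 257, 0], [257, -98, 257, 0], [257, -98, 257, 0], [257, -98, 280, 0], [257, -98, 300, 0], [257, -98, 320, 0], [257, -98, 340, 0], [257, -98, 355, 0], [257, -98, 362, 0], [257, -98, 362, 0]], "hand": 0}}

```text
time: 21.1
tcp_pos: [0.6283, -0.1661, 0.0335]
ee_rot: [[-0.139, -0.99, -0.007], [-0.99, 0.139, 0.003], [-0.002, 0.008, -1.0]]
wrist_force: [0.2, 0.2, -0.0]
opening: 0.008
```

```bash
python3 go.py .6415 -.1726 .034 -98;python3 - <<'E'
from m import *
e=cap('scene','scene8');print(jars(e))
E
```

```text
t 21.1 tcp [ 0.6283 -0.1661  0.0335] yaw -98.0 tilt [-0.0072  0.0029 -1.    ] F [ 0.2  0.2 -0. ] op 0.008
move [  4.6 -14.   -0.7] turn -0.0 rows 0.3528520905890042
{'red': (array([0.68393006, 0.12683938]), 155, np.float64(0.08398207704325089), np.float64(0.0015280267275439075)), 'green': (array([ 0.66202043, -0.02154566]), 114, np.float64(0.08365289905232069), np.float64(0.0017289829949709823)), 'yellow': (array([ 0.70471112, -0.12153094]), 44, np.float64(0.08399584034626467), np.float64(0.009104710327809693))}
```

Push to tool y ≈ -41, slowly.

{"fn": "jog_arm", "kwargs": {"commands": [[1, -4, 0, 0], [3, -8, 0, 0], [5, -13, 0, 0], [5, -18, 0, 0], [5, -22, 0, 0], [5, -26, 0, 0], [5, -30, 0, 0], [5, -33, 0, 0], [5, -36, 0, 0], [5, -38, 0, 0], [5, -39, 0, 0], [5, -39, 0, 0]]}}

```text
time: 22.15
tcp_pos: [0.6669, -0.177, 0.0343]
ee_rot: [[-0.139, -0.99, -0.006], [-0.99, 0.139, 0.002], [-0.001, 0.006, -1.0]]
wrist_force: [-1.5, 0.0, 0.9]
opening: 0.007
```

{"fn": "jog_arm", "kwargs": {"commands": [[0, -1, 0, 0], [0, -2, 0, 0], [0, -2, 0, 0], [0, -2, 0, 0]]}}

```text
time: 22.48
tcp_pos: [0.6679, -0.1769, 0.0341]
ee_rot: [[-0.139, -0.99, -0.008], [-0.99, 0.139, 0.003], [-0.002, 0.009, -1.0]]
wrist_force: [-6.6, 1.6, 3.2]
opening: 0.004
```

{"fn": "jog_arm", "kwargs": {"commands": [[0, -1, 0, 0], [0, -2, 0, 0], [0, -2, 0, 0], [0, -2, 0, 0]]}}

```text
time: 22.82
tcp_pos: [0.6682, -0.1769, 0.034]
ee_rot: [[-0.139, -0.99, -0.012], [-0.99, 0.139, 0.004], [-0.002, 0.013, -1.0]]
wrist_force: [-9.1, 1.3, 6.2]
opening: 0.005
```

Run:
```python
from m import *
e=cap('scene','scene9');print(jars(e))
cv2.imwrite('pics/scene9c.png',cv2.resize(e['color'][150:290,140:280],None,fx=4,fy=4,interpolation=cv2.INTER_CUBIC))
s=env.state();p=s['tcp_pos'][:2]-np.array([.6415,-.1726]);X=np.array([.9903,-.1392]);Y=np.array([.1392,.9903])
print(p@X,p@Y,s['wrist_force'])
```

```text
{'red': (array([0.68414738, 0.12651883]), 152, np.float64(0.08409781682597839), np.float64(0.001421433960717308)), 'green': (array([ 0.66256794, -0.02146114]), 111, np.float64(0.08365920471522134), np.float64(0.001673935289358818)), 'yellow': (array([ 0.66116295, -0.11285807]), 27, np.float64(0.0863367100252498), np.float64(0.009267036388983473))}
0.027061536009281087 -0.000549589650157785 [-9.46944753  1.37174724  6.32077403]
```

View pics/scene9c.png

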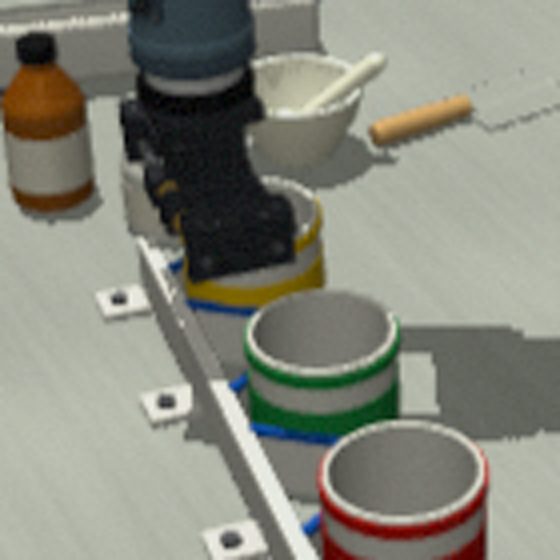

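{"fn": "jog_arm", "kwargs": {"commands": [[0, 2, 0, 0], [0, 5, 0, 0], [0, 9, 0, 0], [0, 14, 0, 0], [0, 19, 0, 0], [0, 23, 0, 0], [0, 25, 0, 0], [0, 25, 0, 0]]}}

```text
time: 23.53
tcp_pos: [0.643, -0.1733, 0.0344]
ee_rot: [[-0.139, -0.99, -0.012], [-0.99, 0.139, 0.004], [-0.002, 0.013, -1.0]]
wrist_force: [-0.4, -0.2, 0.5]
opening: 0.004
```

Run:
```python
from m import *
e=cap('scene','scene10');print(jars(e)['yellow'])
cv2.imwrite('pics/scene10c.png',cv2.resize(e['color'][150:290,140:280],None,fx=4,fy=4,interpolation=cv2.INTER_CUBIC))
s=env.state();p=s['tcp_pos'][:2]-np.array([.6415,-.1726]);X=np.array([.9903,-.1392]);Y=np.array([.1392,.9903])
print(p@X,p@Y,s['wrist_force'])
```

```text
(array([ 0.64175776, -0.16904663]), 40, np.float64(0.08432165518044991), np.float64(0.018693051876242595))
0.0019128481072191428 -0.0005655311904464814 [ 0.27460061  0.44211557 -0.15432581]
```

View pics/scene10c.png

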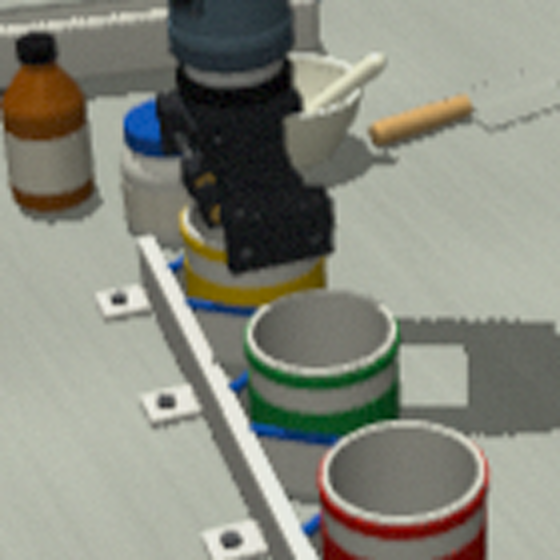

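{"fn": "jog_arm", "kwargs": {"commands": [[0, 0, -20, 0], [0, 0, -50, 0], [0, 0, -85, 0], [0, 0, -125, 0], [0, 0, -165, 0], [0, 0, -205, 0], [0, 0, -205, 0], [0, 0, -205, 0]]}}

```text
time: 24.25
tcp_pos: [0.6478, -0.175, 0.2437]
ee_rot: [[-0.139, -0.99, -0.005], [-0.99, 0.139, 0.001], [0.0, 0.005, -1.0]]
wrist_force: [-0.2, 0.5, -1.2]
opening: 0.004
```

Run:
```python
from m import *
e=cap('scene','scene11');print(jars(e))
# brush: handle top/bottom in scene0 ; caddy 
P=cloud(e);hsv=cv2.cvtColor(e['color'],cv2.COLOR_BGR2HSV)
for t in('scene0','scene7'):
    cv2.imwrite(f'pics/{t}b.png',cv2.resize(load(t)['color'][240:380,320:440],None,fx=5,fy=5,interpolation=cv2.INTER_CUBIC))
cv2.imwrite('pics/top0b.png',cv2.resize(load('top0')['color'][170:260,100:220],None,fx=6,fy=6,interpolation=cv2.INTER_CUBIC))
```

```text
{'red': (array([0.68424506, 0.12668317]), 154, np.float64(0.08397862390435117), np.float64(0.0014742691008865613)), 'green': (array([ 0.66227984, -0.0218489 ]), 115, np.float64(0.08349179960336629), np.float64(0.0017496088971607603)), 'yellow': (array([ 0.64114687, -0.16981091]), 117, np.float64(0.08382288931398872), np.float64(0.011111243113603501))}
```

View pics/scene7b.png

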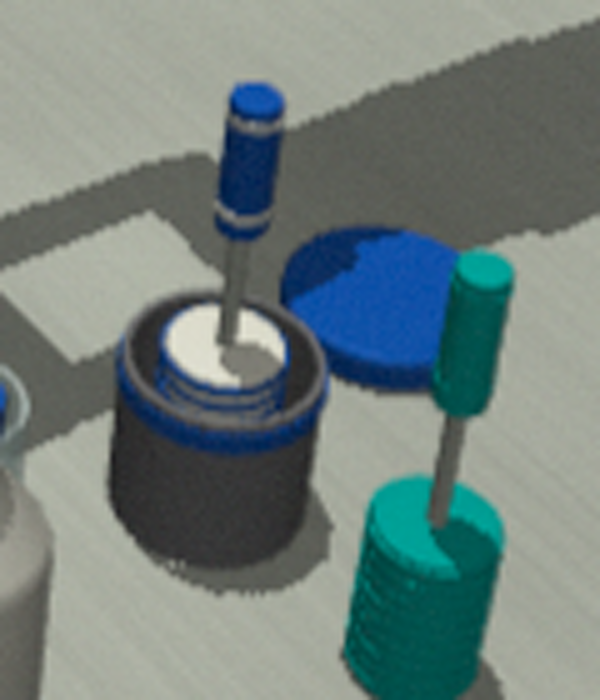

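View pics/top0b.png

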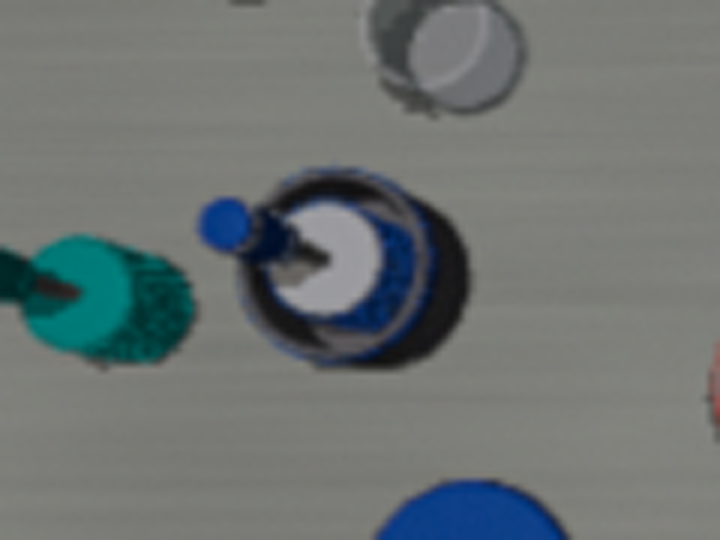

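Run:
```python
from m import *
s=load('scene7');t=load('top0')
S=lambda a,b:((a+.5)/5-.5+320,(b+.5)/5-.5+240)
T=lambda a,b:((a+.5)/6-.5+100,(b+.5)/6-.5+170)
for n,a,b in(('top',(257,97),(226,223)),('disc',(224,344),(325,259)),('caddyrim',(222,360),(336,265))):
    print(n,tri(s,S(*a),t,T(*b)),onz(t,*T(*b),{'top':.213,'disc':.088,'caddyrim':.08}[n]),onz(s,*S(*a),{'top':.213,'disc':.088,'caddyrim':.08}[n]))
P=cloud(s)
# handle top by depth
hsv=cv2.cvtColor(s['color'],cv2.COLOR_BGR2HSV)
m=(P[...,2]>.15)&(P[...,2]<.22)&(hsv[...,0]>105)&(hsv[...,0]<125)&(np.abs(P[...,0]-.5)<.12)&(np.abs(P[...,1]-.33)<.08)
q=P[m];print(len(q),q.mean(0),q[:,2].max())
for lo,hi in((.15,.17),(.17,.19),(.19,.21)):
    z=q[(q[:,2]>lo)&(q[:,2]<hi)];print(lo,z[:,:2].mean(0),len(z))
```

```text
top (array([0.52634703, 0.36863628, 0.21158198]), np.float64(0.00015572955830559624)) [0.52622426 0.36808108 0.213     ] [0.52762997 0.37007986 0.213     ]
disc (array([0.52645795, 0.36896808, 0.08636059]), np.float64(0.0005819677268372282)) [0.52604866 0.36864022 0.088     ] [0.52801193 0.37016758 0.088     ]
caddyrim (array([0.52494141, 0.36740385, 0.07577357]), np.float64(0.000516988715371203)) [0.52427272 0.36625583 0.08      ] [0.52848489 0.37071689 0.08      ]
296 [0.5312677  0.37419087 0.18774144] 0.2157390520155552
0.15 [0.53188365 0.37526085] 65
0.17 [0.53192428 0.37523869] 91
0.19 [0.53255641 0.37477175] 74
```

```bash
python3 go.py .5265 .369 .29 -98; python3 go.py .5265 .369 .164 -98
```

```text
t 24.3 tcp [ 0.6464 -0.1744  0.2407] yaw -98.0 tilt [-0.0096  0.0028 -0.9999] F [ 0.3  0.2 -1. ] op 0.001
move [-521.5  194.8  -46.6] turn 0.0001 rows 13.397140554180515
t 24.3 tcp [ 0.6464 -0.1744  0.2407] yaw -98.0 tilt [-0.0096  0.0028 -0.9999] F [ 0.3  0.2 -1. ] op 0.001
move [-521.3  193.5   79.4] turn 0.0001 rows 13.470870030542933
```

{"fn": "jog_arm", "kwargs": {"commands": [[-30, 10, -47, 0], [-521, 195, -47, 0], [-521, 195, -47, 0], [-521, 195, -47, 0], [-521, 195, -47, 0], [-521, 195, -47, 0], [-521, 195, -47, 0], [-521, 195, -47, 0], [-521, 195, -47, 0], [-521, 195, -47, 0], [-521, 195, -47, 0], [-521, 195, -47, 0], [-521, 195, -47, 0], [-521, 195, -47, 0], [-521, 195, -47, 0], [-521, 195, -47, 0], [-521, 195, -47, 0], [-521, 195, -47, 0], [-521, 195, -47, 0]], "hand": 0.6}}

```text
time: 25.88
tcp_pos: [0.5267, 0.3669, 0.2897]
ee_rot: [[-0.141, -0.99, -0.011], [-0.99, 0.141, 0.002], [-0.001, 0.011, -1.0]]
wrist_force: [-0.5, -1.0, -0.5]
opening: 0.6
```

```bash
python3 - <<'E'
from m import *
d=cap('wrist','wrist3');cv2.imwrite('pics/wrist3b.png',cv2.resize(d['color'],(800,600),interpolation=cv2.INTER_CUBIC))
print(proj(d,[.5265,.369,.213])*800/560,proj(d,[.5265,.369,.08])*800/560)
E
python3 go.py .5265 .369 .164 -98
```

```text
[397.5203426  304.61058967] [398.84316587 250.10169593]
t 25.93 tcp [0.5267 0.367  0.29  ] yaw -98.12 tilt [-0.0102  0.0025 -0.9999] F [0.2 0.3 0.2] op 0.602
move [ -1.8  -0.8 126. ] turn -0.0021 rows 3.0220008623702754
```

View pics/wrist3b.png

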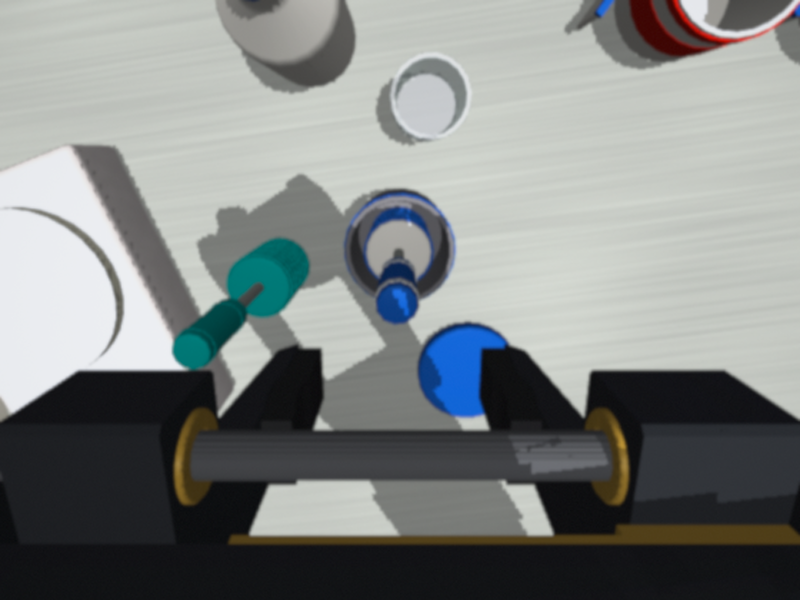

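Run:
```python
from m import *
s=load('scene7');print(dep(s,416,294),dep(s,371,259))
d=load('wrist3');print(dep(d,int(193*.7),int(350*.7)))
```

```text
[0.51696347 0.48340526 0.20501093] [0.52835232 0.37083015 0.2137575 ]
[0.51513025 0.47912969 0.20523212]
```

{"fn": "jog_arm", "kwargs": {"commands": [[-2, -1, 20, 0], [-2, -1, 45, 0], [-2, -1, 70, 0], [-2, -1, 95, 0], [-2, -1, 112, 0], [-2, -1, 122, 0], [-2, -1, 126, 0], [-2, -1, 126, 0], [-2, -1, 126, 0]]}}

```text
time: 26.68
tcp_pos: [0.5276, 0.3692, 0.1653]
ee_rot: [[-0.142, -0.99, -0.009], [-0.99, 0.142, 0.003], [-0.002, 0.009, -1.0]]
wrist_force: [0.3, 0.0, 1.0]
opening: 0.602
```

{"fn": "jog_arm", "kwargs": {"commands": [[0, 0, 0, 0], [0, 0, 0, 0], [0, 0, 0, 0], [0, 0, 0, 0], [0, 0, 0, 0], [0, 0, 0, 0], [0, 0, 0, 0], [0, 0, 0, 0]], "hand": 0, "newtons": 40}}

```text
time: 27.35
tcp_pos: [0.5278, 0.3691, 0.1656]
ee_rot: [[-0.142, -0.99, -0.008], [-0.99, 0.142, 0.003], [-0.002, 0.008, -1.0]]
wrist_force: [-0.1, -0.6, 3.0]
opening: 0.237
```

```bash
python3 go.py .5265 .369 .164 -98
python3 - <<'E'
from m import *
d=cap('scene','scene12');cv2.imwrite('pics/scene12c.png',cv2.resize(d['color'][200:390,300:450],None,fx=3,fy=3,interpolation=cv2.INTER_CUBIC))
E
```

```text
t 27.35 tcp [0.5278 0.3691 0.1656] yaw -98.14 tilt [-0.0081  0.0031 -1.    ] F [-0.1 -0.6  3. ] op 0.237
move [0.3 1.2 1.7] turn -0.0025 rows 0.0499441958997342
```

View pics/scene12c.png

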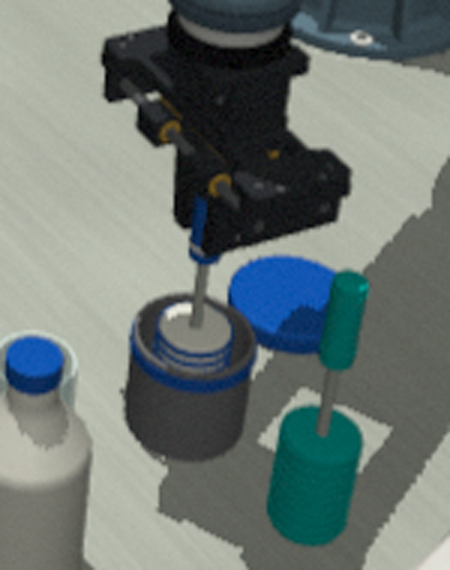

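{"fn": "jog_arm", "kwargs": {"commands": [[0, 0, -10, 0], [0, 0, -25, 0], [0, 0, -50, 0], [0, 0, -80, 0], [0, 0, -105, 0], [0, 0, -120, 0], [0, 0, -120, 0], [0, 0, -120, 0]]}}

```text
time: 28.07
tcp_pos: [0.529, 0.369, 0.2864]
ee_rot: [[-0.142, -0.99, -0.007], [-0.99, 0.142, 0.004], [-0.003, 0.007, -1.0]]
wrist_force: [-0.1, -0.0, -1.2]
opening: 0.238
```

```bash
python3 - <<'E'
from m import *
d=cap('scene','scene13');cv2.imwrite('pics/scene13c.png',cv2.resize(d['color'][140:390,160:450],None,fx=2.4,fy=2.4,interpolation=cv2.INTER_CUBIC));print(jars(d))
E
python3 go.py .6635 -.023 .285 -98; python3 go.py .6635 -.023 .1655 -98
```

```text
{'red': (array([0.68418993, 0.12644873]), 149, np.float64(0.08404898791893288), np.float64(0.0016200902837707162)), 'green': (array([ 0.66224288, -0.02143492]), 106, np.float64(0.08346043955283014), np.float64(0.001979811066216038)), 'yellow': (array([ 0.64076165, -0.1697134 ]), 111, np.float64(0.08385718439623494), np.float64(0.0019063543385546193))}
t 28.12 tcp [0.5283 0.3686 0.2847] yaw -98.14 tilt [-0.0093  0.0028 -1.    ] F [-0.9 -0.  -0.8] op 0.238
move [ 368.5 -189.3   -2.7] turn -0.0025 rows 9.936135982424247
t 28.12 tcp [0.5283 0.3686 0.2847] yaw -98.14 tilt [-0.0093  0.0028 -1.    ] F [-0.9 -0.  -0.8] op 0.238
move [ 368.7 -190.5  116.8] turn -0.0025 rows 10.33902228171126
```

View pics/scene13c.png

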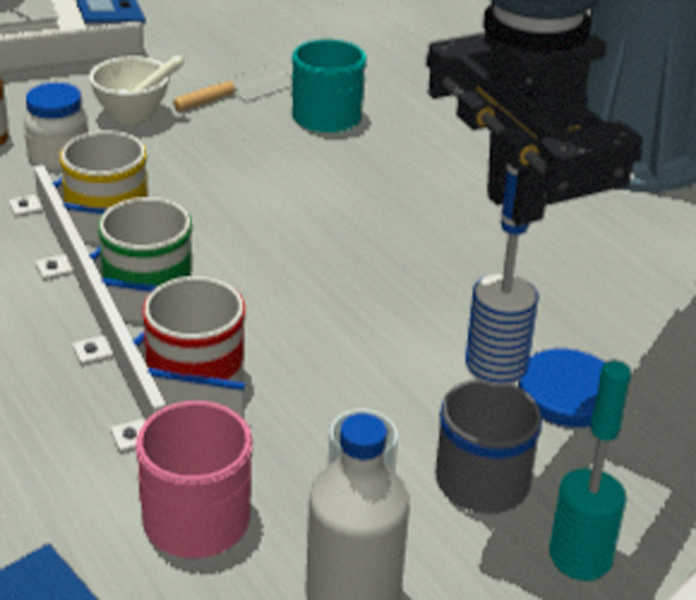

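{"fn": "jog_arm", "kwargs": {"commands": [[25, -13, -3, 0], [55, -28, -3, 0], [90, -46, -3, 0], [125, -64, -3, 0], [160, -82, -3, 0], [195, -100, -3, 0], [230, -118, -3, 0], [265, -136, -3, 0], [300, -154, -3, 0], [330, -170, -3, 0], [352, -181, -3, 0], [364, -187, -3, 0], [368, -189, -3, 0], [368, -189, -3, 0], [368, -189, -3, 0], [368, -189, -3, 0]]}}

```text
time: 29.45
tcp_pos: [0.6628, -0.0205, 0.2851]
ee_rot: [[-0.14, -0.99, -0.01], [-0.99, 0.14, 0.003], [-0.002, 0.01, -1.0]]
wrist_force: [-0.4, 0.2, -1.2]
opening: 0.238
```

```bash
python3 - <<'E'
from m import *
d=cap('scene','scene14');cv2.imwrite('pics/scene14c.png',cv2.resize(d['color'][100:310,140:340],None,fx=3,fy=2.85,interpolation=cv2.INTER_CUBIC))
d=cap('wrist','wrist4');cv2.imwrite('pics/wrist4b.png',d['color']);print(jars(d))
E
python3 go.py .6635 -.023 .1655 -98
```

```text
{'red': (array([0.68393749, 0.12316596]), 346, np.float64(0.08452064717998656), np.float64(0.0005879761260299258)), 'green': (array([ 0.66308924, -0.02356804]), 111, np.float64(0.08569324704550862), np.float64(0.0004244104381713744)), 'yellow': (array([ 0.64154164, -0.16990569]), 403, np.float64(0.08453638276041353), np.float64(0.0006821786356380763))}
t 29.55 tcp [ 0.663  -0.0207  0.2855] yaw -98.02 tilt [-0.0092  0.003  -1.    ] F [-0.2 -0.5 -1.2] op 0.242
move [  2.4  -2.  120. ] turn -0.0004 rows 2.877660858658115
```

View pics/scene14c.png

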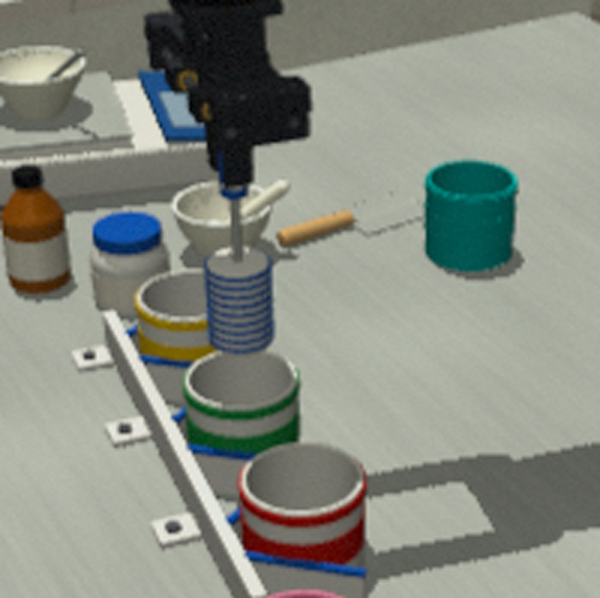

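View pics/wrist4b.png

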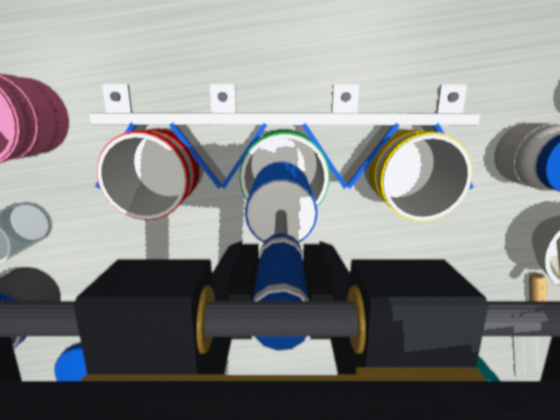

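{"fn": "jog_arm", "kwargs": {"commands": [[2, -2, 8, 0], [2, -2, 22, 0], [2, -2, 40, 0], [2, -2, 58, 0], [2, -2, 76, 0], [2, -2, 92, 0], [2, -2, 104, 0], [2, -2, 111, 0], [2, -2, 114, 0], [2, -2, 116, 0], [2, -2, 117, 0], [2, -2, 117, 0]]}}

```text
time: 30.55
tcp_pos: [0.6641, -0.0227, 0.1693]
ee_rot: [[-0.14, -0.99, -0.008], [-0.99, 0.14, 0.003], [-0.002, 0.008, -1.0]]
wrist_force: [-0.2, 0.2, -0.1]
opening: 0.236
```

{"fn": "jog_arm", "kwargs": {"commands": [[0, 0, 1, 0], [0, 0, 2, 0], [0, 0, 2, 0], [0, 0, 2, 0]]}}

```text
time: 30.88
tcp_pos: [0.6642, -0.0227, 0.1675]
ee_rot: [[-0.14, -0.99, -0.007], [-0.99, 0.14, 0.003], [-0.002, 0.008, -1.0]]
wrist_force: [0.5, 0.1, -1.0]
opening: 0.238
```

{"fn": "jog_arm", "kwargs": {"commands": [[0, 0, 1, 0], [0, 0, 2, 0], [0, 0, 2, 0], [0, 0, 2, 0]]}}

```text
time: 31.22
tcp_pos: [0.6643, -0.0227, 0.1657]
ee_rot: [[-0.14, -0.99, -0.007], [-0.99, 0.14, 0.003], [-0.002, 0.007, -1.0]]
wrist_force: [0.5, -0.1, 0.1]
opening: 0.241
```

{"fn": "jog_arm", "kwargs": {"commands": [[0, 0, 1, 0], [0, 0, 1.5, 0], [0, 0, 1.5, 0], [0, 0, 1.5, 0]]}}

```text
time: 31.55
tcp_pos: [0.6647, -0.0228, 0.1656]
ee_rot: [[-0.139, -0.99, -0.006], [-0.99, 0.139, 0.002], [-0.001, 0.006, -1.0]]
wrist_force: [-1.7, -0.3, 6.9]
opening: 0.233
```

{"fn": "jog_arm", "kwargs": {"commands": [[0, 0, -10, 0], [0, 0, -28, 0], [0, 0, -46, 0], [0, 0, -60, 0], [0, 0, -69, 0], [0, 0, -74, 0], [0, 0, -74, 0], [0, 0, -74, 0], [0, 0, -74, 0]]}}

```text
time: 32.3
tcp_pos: [0.6646, -0.0228, 0.2383]
ee_rot: [[-0.14, -0.99, -0.008], [-0.99, 0.14, 0.003], [-0.002, 0.008, -1.0]]
wrist_force: [0.4, -0.5, -1.8]
opening: 0.242
```

```bash
python3 - <<'E'
from m import *
d=cap('scene','scene15');cv2.imwrite('pics/scene15c.png',cv2.resize(d['color'][150:310,160:320],None,fx=3.7,fy=3.7,interpolation=cv2.INTER_CUBIC));print(jars(d))
E
python3 go.py .6640 -.023 .1655 -98
```

```text
{'red': (array([0.68437067, 0.12646977]), 156, np.float64(0.08398852759832591), np.float64(0.0016188294109464399)), 'green': (array([ 0.66189863, -0.02155997]), 101, np.float64(0.0832605956968784), np.float64(0.0015294436628196504)), 'yellow': (array([ 0.6416612, -0.170901 ]), 71, np.float64(0.08349606225023952), np.float64(0.00810748195015115))}
t 32.35 tcp [ 0.6646 -0.0228  0.2382] yaw -98.02 tilt [-0.008   0.0027 -1.    ] F [-0.1  0.3 -1.8] op 0.239
move [ 0.4 -0.1 72.7] turn -0.0004 rows 1.7441890344051418
```

View pics/scene15c.png

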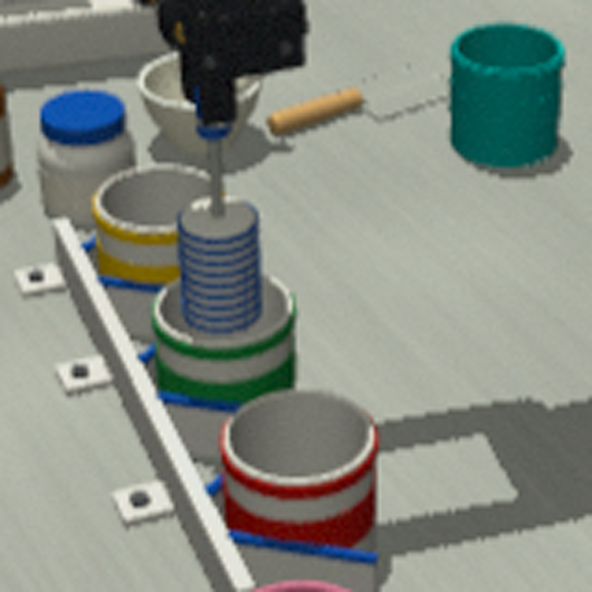

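{"fn": "jog_arm", "kwargs": {"commands": [[0, 0, 10, 0], [0, 0, 26, 0], [0, 0, 42, 0], [0, 0, 56, 0], [0, 0, 65, 0], [0, 0, 70, 0], [0, 0, 72, 0], [0, 0, 73, 0], [0, 0, 74, 0], [0, 0, 74, 0], [0, 0, 74, 0]]}}

```text
time: 33.27
tcp_pos: [0.6644, -0.0227, 0.1657]
ee_rot: [[-0.139, -0.99, -0.007], [-0.99, 0.139, 0.002], [-0.001, 0.007, -1.0]]
wrist_force: [-1.4, -0.9, 5.9]
opening: 0.237
```

{"fn": "jog_arm", "kwargs": {"commands": [[0, 0, -8, 0], [0, 0, -26, 0], [0, 0, -50, 0], [0, 0, -76, 0], [0, 0, -100, 0], [0, 0, -115, 0], [0, 0, -120, 0], [0, 0, -120, 0], [0, 0, -120, 0]]}}

```text
time: 34.02
tcp_pos: [0.665, -0.0229, 0.2849]
ee_rot: [[-0.139, -0.99, -0.007], [-0.99, 0.139, 0.002], [-0.001, 0.007, -1.0]]
wrist_force: [-0.1, -0.4, -0.8]
opening: 0.24
```

```bash
python3 - <<'E'
from m import *
for n in('scene','wrist'):
    d=cap(n,n+'16');print({k:(v[0].round(4),v[3].round(4)) for k,v in jars(d).items()})
E
python3 go.py .6430 -.1715 .2855 -98
```

```text
{'red': (array([0.6842, 0.1267]), np.float64(0.0015)), 'green': (array([ 0.6623, -0.0217]), np.float64(0.0016)), 'yellow': (array([ 0.6419, -0.1711]), np.float64(0.002))}
{'red': (array([0.684 , 0.1232]), np.float64(0.0006)), 'green': (array([ 0.6631, -0.0236]), np.float64(0.0004)), 'yellow': (array([ 0.6416, -0.1699]), np.float64(0.0007))}
t 34.12 tcp [ 0.6644 -0.0228  0.2837] yaw -98.02 tilt [-0.0095  0.003  -1.    ] F [ 0.8  0.3 -0.8] op 0.235
move [150.2   0.5  -2.1] turn -0.0003 rows 3.6020315424234695
```

{"fn": "jog_arm", "kwargs": {"commands": [[15, 0, -2, 0], [40, 0, -2, 0], [70, 0, -2, 0], [100, 0, -2, 0], [125, 0, -2, 0], [142, 0, -2, 0], [149, 0, -2, 0], [149, 0, -2, 0], [149, 0, -2, 0], [149, 0, -2, 0]]}}

```text
time: 34.95
tcp_pos: [0.6438, -0.1691, 0.2853]
ee_rot: [[-0.138, -0.99, -0.01], [-0.99, 0.138, 0.004], [-0.002, 0.01, -1.0]]
wrist_force: [-0.1, 0.1, -1.0]
opening: 0.24
```

```bash
python3 - <<'E'
from m import *
for n in('scene','wrist'):
    d=cap(n,n+'17');print({k:(v[0].round(4),v[3].round(4)) for k,v in jars(d).items()})
cv2.imwrite('pics/wrist17b.png',d['color'])
E
python3 go.py .6430 -.1715 .1655 -98
```

```text
{'red': (array([0.6842, 0.1265]), np.float64(0.0015)), 'green': (array([ 0.6625, -0.0219]), np.float64(0.0016)), 'yellow': (array([ 0.641 , -0.1699]), np.float64(0.0113))}
{'red': (array([0.6835, 0.123 ]), np.float64(0.0008)), 'green': (array([ 0.6622, -0.0251]), np.float64(0.0005)), 'yellow': (array([ 0.6421, -0.1714]), np.float64(0.0007))}
t 35.05 tcp [ 0.644  -0.1689  0.2855] yaw -97.91 tilt [-0.0094  0.0033 -1.    ] F [-0.1 -0.4 -1.5] op 0.242
move [  3.   -0.6 120. ] turn 0.0015 rows 2.8778515715292468
```

View pics/wrist17b.png

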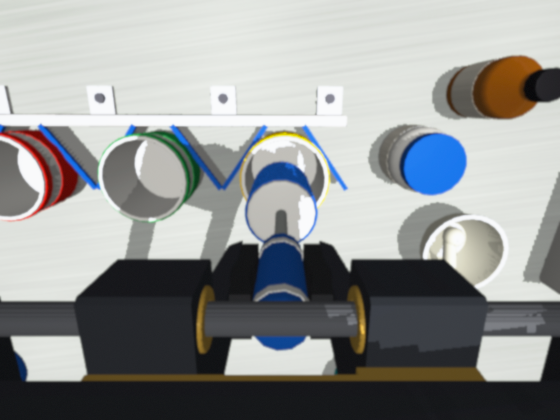

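Yellow home under the brush. Stroke: down slowly to contact.

{"fn": "jog_arm", "kwargs": {"commands": [[3, 0, 8, 0], [3, 0, 22, 0], [3, 0, 40, 0], [3, 0, 58, 0], [3, 0, 76, 0], [3, 0, 92, 0], [3, 0, 104, 0], [3, 0, 111, 0], [3, 0, 115, 0], [3, 0, 118, 0], [3, 0, 119, 0], [3, 0, 119, 0]]}}

```text
time: 36.05
tcp_pos: [0.6428, -0.1716, 0.1671]
ee_rot: [[-0.138, -0.99, -0.008], [-0.99, 0.138, 0.003], [-0.002, 0.009, -1.0]]
wrist_force: [0.0, -0.2, -1.3]
opening: 0.241
```

{"fn": "jog_arm", "kwargs": {"commands": [[0, 0, 1, 0], [0, 0, 2, 0], [0, 0, 2, 0], [0, 0, 2, 0]]}}

```text
time: 36.38
tcp_pos: [0.6431, -0.1717, 0.1657]
ee_rot: [[-0.138, -0.99, -0.007], [-0.99, 0.138, 0.002], [-0.001, 0.008, -1.0]]
wrist_force: [0.8, 0.2, 0.6]
opening: 0.234
```

{"fn": "jog_arm", "kwargs": {"commands": [[0, 0, 1, 0], [0, 0, 1.5, 0], [0, 0, 1.5, 0], [0, 0, 1.5, 0]]}}

```text
time: 36.72
tcp_pos: [0.6436, -0.1719, 0.1656]
ee_rot: [[-0.138, -0.99, -0.006], [-0.99, 0.138, 0.002], [-0.001, 0.006, -1.0]]
wrist_force: [-1.8, 0.6, 5.2]
opening: 0.236
```

{"fn": "jog_arm", "kwargs": {"commands": [[0, 0, -10, 0], [0, 0, -28, 0], [0, 0, -46, 0], [0, 0, -60, 0], [0, 0, -69, 0], [0, 0, -74, 0], [0, 0, -74, 0], [0, 0, -74, 0], [0, 0, -74, 0]]}}

```text
time: 37.47
tcp_pos: [0.6434, -0.1718, 0.2383]
ee_rot: [[-0.138, -0.99, -0.008], [-0.99, 0.138, 0.003], [-0.001, 0.008, -1.0]]
wrist_force: [0.1, 0.3, -1.7]
opening: 0.236
```

{"fn": "jog_arm", "kwargs": {"commands": [[0, 0, 10, 0], [0, 0, 26, 0], [0, 0, 42, 0], [0, 0, 56, 0], [0, 0, 65, 0], [0, 0, 70, 0], [0, 0, 72, 0], [0, 0, 73, 0], [0, 0, 74, 0], [0, 0, 74, 0], [0, 0, 74, 0]]}}

```text
time: 38.38
tcp_pos: [0.6433, -0.1717, 0.1657]
ee_rot: [[-0.137, -0.99, -0.007], [-0.991, 0.137, 0.002], [-0.001, 0.007, -1.0]]
wrist_force: [-1.3, 0.5, 5.5]
opening: 0.242
```

{"fn": "jog_arm", "kwargs": {"commands": [[0, 0, -8, 0], [0, 0, -26, 0], [0, 0, -50, 0], [0, 0, -76, 0], [0, 0, -100, 0], [0, 0, -115, 0], [0, 0, -120, 0], [0, 0, -120, 0], [0, 0, -120, 0]]}}

```text
time: 39.13
tcp_pos: [0.6438, -0.1719, 0.2848]
ee_rot: [[-0.138, -0.99, -0.007], [-0.99, 0.138, 0.002], [-0.001, 0.008, -1.0]]
wrist_force: [0.3, -0.4, -1.7]
opening: 0.24
```

```bash
python3 - <<'E'
from m import *
for n in('scene','wrist'):
    d=cap(n,n+'18');print({k:(v[0].round(4),v[3].round(4)) for k,v in jars(d).items()})
E
python3 go.py .6850 .125 .2855 -98
```

```text
{'red': (array([0.684 , 0.1264]), np.float64(0.0016)), 'green': (array([ 0.6623, -0.0218]), np.float64(0.0016)), 'yellow': (array([ 0.6414, -0.17  ]), np.float64(0.0115))}
{'red': (array([0.6835, 0.123 ]), np.float64(0.0008)), 'green': (array([ 0.6622, -0.0251]), np.float64(0.0006)), 'yellow': (array([ 0.6422, -0.1713]), np.float64(0.0007))}
t 39.23 tcp [ 0.6433 -0.1716  0.2836] yaw -97.91 tilt [-0.0094  0.0034 -0.9999] F [-0.3 -0.2 -1.7] op 0.235
move [-299.5   -0.4   -1.3] turn 0.0016 rows 7.18346584944825
```

{"fn": "jog_arm", "kwargs": {"commands": [[-20, 0, -2, 0], [-50, 0, -2, 0], [-85, 0, -2, 0], [-120, 0, -2, 0], [-155, 0, -2, 0], [-190, 0, -2, 0], [-225, 0, -2, 0], [-260, 0, -2, 0], [-285, 0, -2, 0], [-297, 0, -2, 0], [-300, 0, -2, 0], [-300, 0, -2, 0], [-300, 0, -2, 0], [-300, 0, -2, 0]]}}

```text
time: 40.4
tcp_pos: [0.6847, 0.1236, 0.286]
ee_rot: [[-0.14, -0.99, -0.01], [-0.99, 0.14, 0.003], [-0.001, 0.01, -1.0]]
wrist_force: [-0.5, 1.0, -1.8]
opening: 0.238
```

```bash
python3 - <<'E'
from m import *
for n in('scene','wrist'):
    d=cap(n,n+'19');print({k:(v[0].round(4),v[3].round(4)) for k,v in jars(d).items()})
cv2.imwrite('pics/wrist19b.png',d['color'])
E
python3 go.py .6850 .125 .1655 -98
```

```text
{'red': (array([0.6841, 0.1264]), np.float64(0.0015)), 'green': (array([ 0.663 , -0.0222]), np.float64(0.0015)), 'yellow': (array([ 0.6415, -0.17  ]), np.float64(0.0021))}
{'red': (array([0.6849, 0.1249]), np.float64(0.0006)), 'green': (array([ 0.6625, -0.0216]), np.float64(0.0006)), 'yellow': (array([ 0.641 , -0.1695]), np.float64(0.0008))}
t 40.5 tcp [0.6848 0.1237 0.2863] yaw -98.03 tilt [-0.0094  0.0031 -1.    ] F [-0.3 -0.1 -0.4] op 0.237
move [ -1.1  -1.2 120.8] turn -0.0006 rows 2.896669495860565
```

View pics/wrist19b.png

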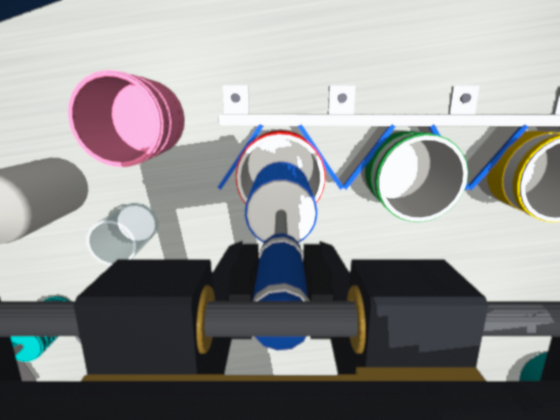

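{"fn": "jog_arm", "kwargs": {"commands": [[-1, -1, 8, 0], [-1, -1, 22, 0], [-1, -1, 40, 0], [-1, -1, 58, 0], [-1, -1, 76, 0], [-1, -1, 92, 0], [-1, -1, 104, 0], [-1, -1, 112, 0], [-1, -1, 116, 0], [-1, -1, 119, 0], [-1, -1, 120, 0], [-1, -1, 120, 0]]}}

```text
time: 41.5
tcp_pos: [0.6852, 0.125, 0.1669]
ee_rot: [[-0.14, -0.99, -0.008], [-0.99, 0.14, 0.003], [-0.002, 0.009, -1.0]]
wrist_force: [0.3, 0.6, -1.5]
opening: 0.24
```

{"fn": "jog_arm", "kwargs": {"commands": [[0, 0, 1, 0], [0, 0, 2, 0], [0, 0, 2, 0], [0, 0, 2, 0]]}}

```text
time: 41.83
tcp_pos: [0.6856, 0.125, 0.1657]
ee_rot: [[-0.14, -0.99, -0.007], [-0.99, 0.14, 0.003], [-0.002, 0.007, -1.0]]
wrist_force: [0.8, 0.1, 1.3]
opening: 0.239
```

{"fn": "jog_arm", "kwargs": {"commands": [[0, 0, 1, 0], [0, 0, 1.5, 0], [0, 0, 1.5, 0], [0, 0, 1.5, 0]]}}

```text
time: 42.17
tcp_pos: [0.6861, 0.1251, 0.1656]
ee_rot: [[-0.139, -0.99, -0.005], [-0.99, 0.139, 0.003], [-0.002, 0.006, -1.0]]
wrist_force: [-1.5, 0.3, 5.6]
opening: 0.24
```

{"fn": "jog_arm", "kwargs": {"commands": [[0, 0, -10, 0], [0, 0, -28, 0], [0, 0, -46, 0], [0, 0, -60, 0], [0, 0, -69, 0], [0, 0, -74, 0], [0, 0, -74, 0], [0, 0, -74, 0], [0, 0, -74, 0]]}}

```text
time: 42.92
tcp_pos: [0.6859, 0.1248, 0.2382]
ee_rot: [[-0.139, -0.99, -0.007], [-0.99, 0.139, 0.003], [-0.002, 0.008, -1.0]]
wrist_force: [-0.5, 0.8, -0.4]
opening: 0.242
```

{"fn": "jog_arm", "kwargs": {"commands": [[0, 0, 10, 0], [0, 0, 26, 0], [0, 0, 42, 0], [0, 0, 56, 0], [0, 0, 65, 0], [0, 0, 70, 0], [0, 0, 72, 0], [0, 0, 73, 0], [0, 0, 74, 0], [0, 0, 74, 0], [0, 0, 74, 0]]}}

```text
time: 43.83
tcp_pos: [0.6858, 0.1251, 0.1657]
ee_rot: [[-0.139, -0.99, -0.006], [-0.99, 0.139, 0.003], [-0.002, 0.006, -1.0]]
wrist_force: [-1.8, -0.6, 5.9]
opening: 0.238
```

{"fn": "jog_arm", "kwargs": {"commands": [[0, 0, -8, 0], [0, 0, -26, 0], [0, 0, -50, 0], [0, 0, -76, 0], [0, 0, -100, 0], [0, 0, -115, 0], [0, 0, -122, 0], [0, 0, -122, 0], [0, 0, -122, 0]]}}

```text
time: 44.58
tcp_pos: [0.6864, 0.1247, 0.2871]
ee_rot: [[-0.14, -0.99, -0.006], [-0.99, 0.14, 0.003], [-0.002, 0.007, -1.0]]
wrist_force: [-0.2, -0.6, -1.8]
opening: 0.237
```

```bash
python3 - <<'E'
from m import *
for n in('scene','wrist'):
    d=cap(n,n+'20');print({k:(v[0].round(4),v[3].round(4)) for k,v in jars(d).items()})
E
python3 go.py .5280 .369 .287 -98
```

```text
{'red': (array([0.6842, 0.1267]), np.float64(0.0014)), 'green': (array([ 0.6628, -0.0229]), np.float64(0.0017)), 'yellow': (array([ 0.6414, -0.1696]), np.float64(0.002))}
{'red': (array([0.6849, 0.1244]), np.float64(0.0006)), 'green': (array([ 0.6626, -0.0216]), np.float64(0.0006)), 'yellow': (array([ 0.641 , -0.1695]), np.float64(0.0008))}
t 44.68 tcp [0.6857 0.1247 0.2856] yaw -98.02 tilt [-0.009   0.0031 -1.    ] F [-0.3  0.  -1.4] op 0.238
move [-219.9  190.3    0.7] turn -0.0003 rows 6.9738663883287835
```

{"fn": "jog_arm", "kwargs": {"commands": [[-12, 20, 0, 0], [-30, 45, 0, 0], [-55, 70, 0, 0], [-80, 95, 0, 0], [-105, 120, 0, 0], [-130, 142, 0, 0], [-155, 160, 0, 0], [-180, 174, 0, 0], [-200, 184, 0, 0], [-214, 189, 0, 0], [-219, 190, 0, 0], [-220, 190, 0, 0], [-220, 190, 0, 0], [-220, 190, 0, 0], [-220, 190, 0, 0]]}}

```text
time: 45.93
tcp_pos: [0.529, 0.3678, 0.2875]
ee_rot: [[-0.141, -0.99, -0.009], [-0.99, 0.141, 0.003], [-0.001, 0.009, -1.0]]
wrist_force: [-0.6, -0.0, -0.9]
opening: 0.233
```

```bash
python3 - <<'E'
from m import *
d=cap('scene','scene21');cv2.imwrite('pics/scene21c.png',cv2.resize(d['color'][190:370,320:450],None,fx=4,fy=3.3,interpolation=cv2.INTER_CUBIC))
d=cap('wrist','wrist21');cv2.imwrite('pics/wrist21b.png',d['color'])
E
python3 go.py .5278 .369 .1655 -98
```

```text
t 46.03 tcp [0.5288 0.368  0.2877] yaw -98.1 tilt [-0.009   0.0029 -1.    ] F [-0.5 -0.  -2. ] op 0.236
move [ -0.6   0.  122.2] turn -0.0018 rows 2.9314557708488547
```

View pics/scene21c.png

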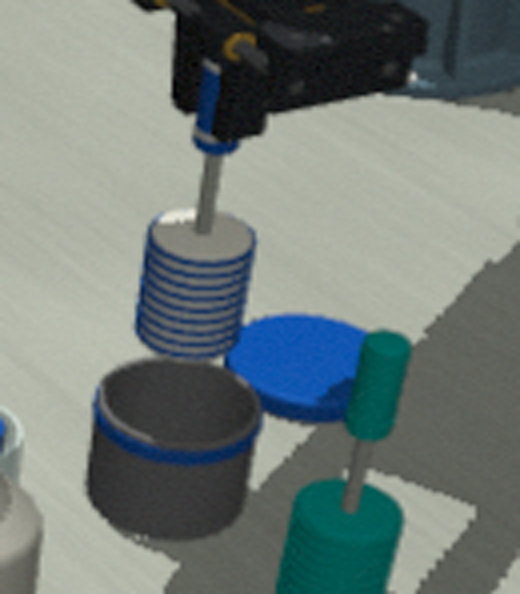

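View pics/wrist21b.png

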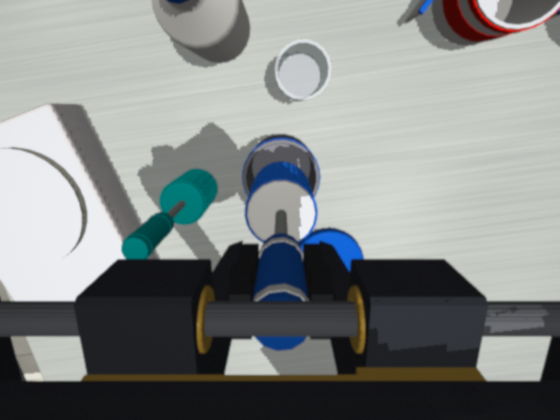

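Aligned over the caddy; lower.

{"fn": "jog_arm", "kwargs": {"commands": [[-0.5, 0, 8, 0], [-0.5, 0, 22, 0], [-0.5, 0, 40, 0], [-0.5, 0, 58, 0], [-0.5, 0, 76, 0], [-0.5, 0, 92, 0], [-0.5, 0, 105, 0], [-0.5, 0, 113, 0], [-0.5, 0, 118, 0], [-0.5, 0, 120, 0], [-0.5, 0, 121, 0], [-0.5, 0, 121, 0]]}}

```text
time: 47.03
tcp_pos: [0.5283, 0.369, 0.1675]
ee_rot: [[-0.141, -0.99, -0.008], [-0.99, 0.141, 0.003], [-0.002, 0.008, -1.0]]
wrist_force: [0.5, 0.1, -1.3]
opening: 0.239
```

{"fn": "jog_arm", "kwargs": {"commands": [[0, 0, 1, 0], [0, 0, 1.5, 0], [0, 0, 1.5, 0], [0, 0, 1.5, 0]]}}

```text
time: 47.37
tcp_pos: [0.5284, 0.3692, 0.1663]
ee_rot: [[-0.141, -0.99, -0.007], [-0.99, 0.141, 0.004], [-0.003, 0.008, -1.0]]
wrist_force: [0.0, -0.7, 0.3]
opening: 0.242
```

{"fn": "jog_arm", "kwargs": {"commands": [[0, 0, 0.5, 0], [0, 0, 0.8, 0], [0, 0, 0.8, 0], [0, 0, 0.8, 0]]}}

```text
time: 47.7
tcp_pos: [0.5285, 0.3692, 0.1657]
ee_rot: [[-0.141, -0.99, -0.007], [-0.99, 0.141, 0.004], [-0.003, 0.007, -1.0]]
wrist_force: [0.3, 0.7, 0.8]
opening: 0.237
```

{"fn": "jog_arm", "kwargs": {"commands": [[0, 0, 0, 0], [0, 0, 0, 0], [0, 0, 0, 0], [0, 0, 0, 0], [0, 0, 0, 0], [0, 0, 0, 0], [0, 0, 0, 0]], "hand": 0.6}}

```text
time: 48.28
tcp_pos: [0.5285, 0.3692, 0.1657]
ee_rot: [[-0.141, -0.99, -0.007], [-0.99, 0.141, 0.004], [-0.003, 0.007, -1.0]]
wrist_force: [-0.6, -0.4, -0.3]
opening: 0.603
```

{"fn": "jog_arm", "kwargs": {"commands": [[0, 0, -5, 0], [0, 0, -15, 0], [0, 0, -30, 0], [0, 0, -50, 0], [0, 0, -80, 0], [0, 0, -120, 0], [0, 0, -160, 0], [0, 0, -160, 0], [0, 0, -160, 0]]}}

```text
time: 49.03
tcp_pos: [0.5311, 0.3693, 0.3308]
ee_rot: [[-0.141, -0.99, 0.001], [-0.99, 0.141, 0.007], [-0.007, 0.0, -1.0]]
wrist_force: [0.5, -0.9, -1.1]
opening: 0.599
```

```bash
python3 - <<'E'
from m import *
d=cap('scene','scene22');cv2.imwrite('pics/scene22c.png',cv2.resize(d['color'][140:390,140:450],None,fx=2.4,fy=2.4,interpolation=cv2.INTER_CUBIC));print({k:(v[0].round(4),v[3].round(4)) for k,v in jars(d).items()})
E
python3 go.py .50 .05 .42 -98
```

```text
{'red': (array([0.6844, 0.1269]), np.float64(0.0014)), 'green': (array([ 0.6626, -0.0213]), np.float64(0.0017)), 'yellow': (array([ 0.6413, -0.17  ]), np.float64(0.002))}
t 49.08 tcp [0.53   0.3688 0.3277] yaw -98.1 tilt [-0.004   0.0051 -1.    ] F [-0.4 -0.2 -0.4] op 0.604
move [319.5 -14.7 -93.8] turn -0.0017 rows 7.99176023534132
```

View pics/scene22c.png

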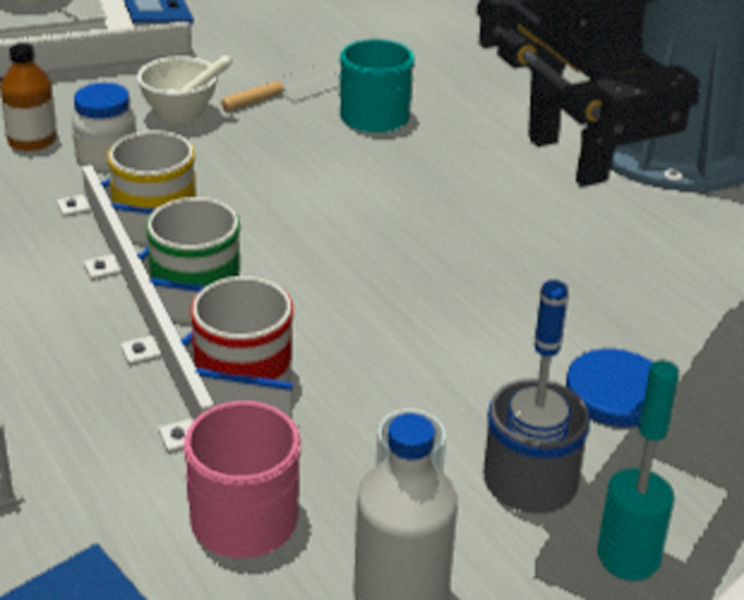

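```bash
python3 go.py .56 -.02 .37 -98
```

```text
t 49.08 tcp [0.53   0.3688 0.3277] yaw -98.1 tilt [-0.004   0.0051 -1.    ] F [-0.4 -0.2 -0.4] op 0.604
move [380.5 -84.2 -44.4] turn -0.0017 rows 9.406689209671331
```

{"fn": "jog_arm", "kwargs": {"commands": [[0, 0, -40, 0], [380, -84, -44, 0], [380, -84, -44, 0], [380, -84, -44, 0], [380, -84, -44, 0], [380, -84, -44, 0], [380, -84, -44, 0], [380, -84, -44, 0], [380, -84, -44, 0], [380, -84, -44, 0], [380, -84, -44, 0], [380, -84, -44, 0], [380, -84, -44, 0], [380, -84, -44, 0], [380, -84, -44, 0]]}}

```text
time: 50.33
tcp_pos: [0.5596, -0.0177, 0.3692]
ee_rot: [[-0.139, -0.99, -0.005], [-0.99, 0.139, 0.006], [-0.005, 0.005, -1.0]]
wrist_force: [-0.3, -0.4, 0.4]
opening: 0.6
```

Run:
```python
from m import *
d=cap('wrist','wrist23');cv2.imwrite('pics/wrist23b.png',cv2.resize(d['color'],(800,600),interpolation=cv2.INTER_CUBIC))
X=np.array([.9903,-.1392]);Y=np.array([.1392,.9903])
for q in(d,cap('scene','scene23')):
    j=jars(q);print({k:(v[0].round(4),v[3].round(4),((v[0]-j['green'][0])@X).round(4),((v[0]-j['green'][0])@Y).round(4)) for k,v in j.items()})
e=cap('top','top23');cv2.imwrite('pics/top23b.png',e['color'])
```

```text
Traceback (most recent call last):
TypeError: 'NoneType' object is not subscriptable
```

View pics/wrist23b.png

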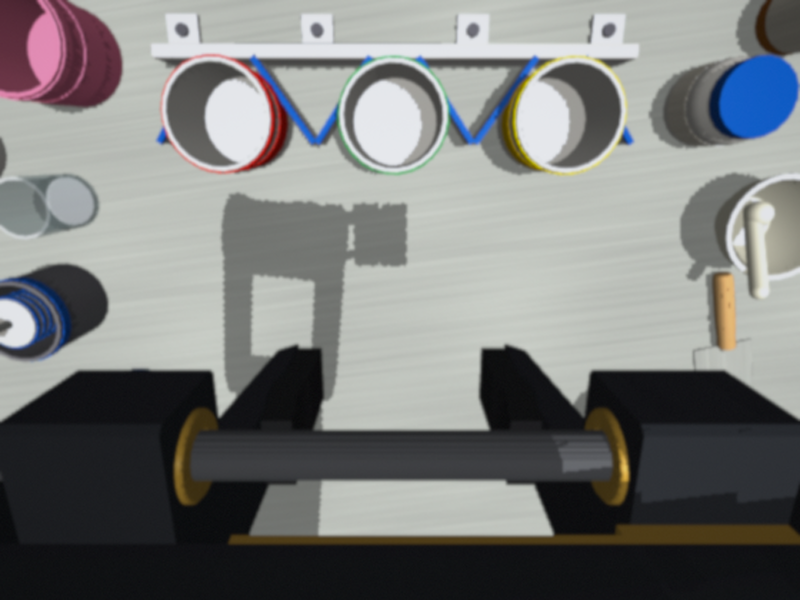

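Run:
```python
from m import *
X=np.array([.9903,-.1392]);Y=np.array([.1392,.9903])
d=load('wrist23')
j=jars(d);print(j)
j=jars(cap('scene','scene23'));print({k:(v[0].round(4),v[3].round(4),((v[0]-j['green'][0])@X).round(4),((v[0]-j['green'][0])@Y).round(4)) for k,v in j.items()})
cv2.imwrite('pics/w23l.png',cv2.resize(d['color'][0:130,100:290],None,fx=4,fy=4,interpolation=cv2.INTER_CUBIC))
cv2.imwrite('pics/w23r.png',cv2.resize(d['color'][0:130,265:455],None,fx=4,fy=4,interpolation=cv2.INTER_CUBIC))
e=cap('top','top23');cv2.imwrite('pics/top23b.png',e['color'])
```

```text
{'red': (array([0.68274507, 0.12309617]), 241, np.float64(0.08469806878161507), np.float64(0.0006321934681797303)), 'green': None, 'yellow': (array([ 0.64049179, -0.16947212]), 230, np.float64(0.08517101027932085), np.float64(0.0007137199165605341))}
{'red': (array([0.684 , 0.1265]), np.float64(0.0015), np.float64(0.0007), np.float64(0.1498)), 'green': (array([ 0.6624, -0.0218]), np.float64(0.0017), np.float64(0.0), np.float64(0.0)), 'yellow': (array([ 0.6415, -0.1695]), np.float64(0.0019), np.float64(-0.0001), np.float64(-0.1492))}
```

View pics/w23l.png

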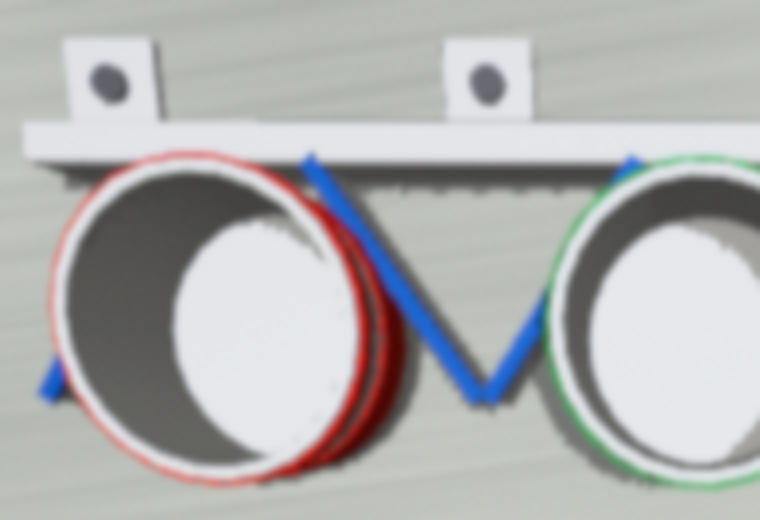

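View pics/w23r.png

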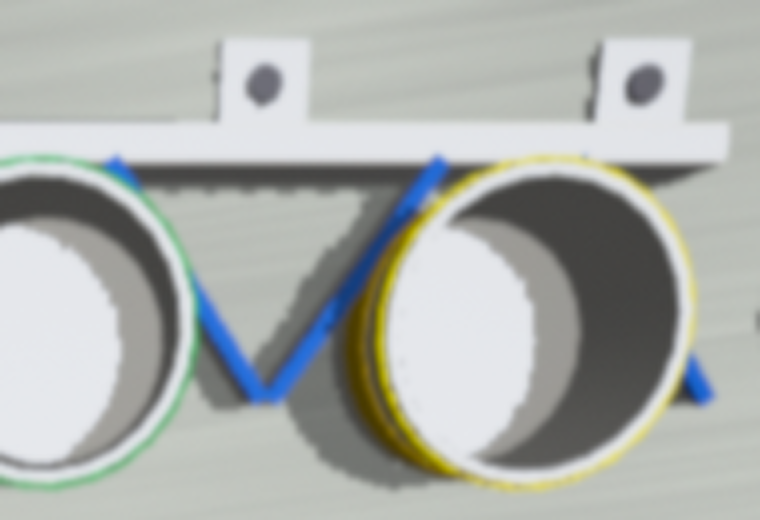

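View pics/top23b.png

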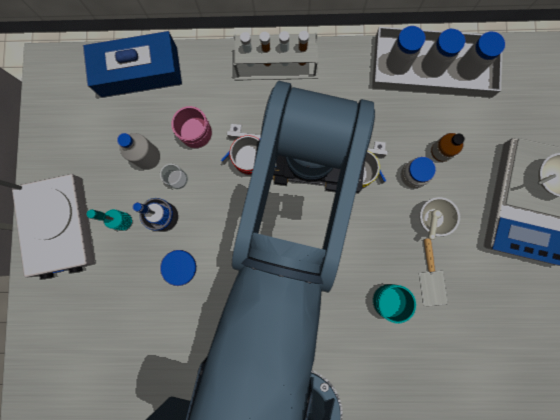

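Run:
```python
from h import *
env.job_done(); print(env.state()['time'])
```

```text
the job is handed in; nothing more can be done
the job is handed in; nothing more can be done
```

I finished the job and handed it in at about 50 s of robot time. All three jars were present: red is in the left bay, green in the middle and yellow in the right.

- **Seating:** I slid each jar into its bay with the closed fingers inside it until it stalled against the guides at about 8–10 N. After its first seating, yellow was found about 12 mm out of its bay. I don't know whether it was knocked or dragged as the fingers backed out. I pushed it home again before any brushing, and it stayed.
- **Brushing:** I brushed green, then yellow, then red. Each got the brush to the floor (5–7 N contact), up to about 9 mm below the mouth, and to the floor again (about 6 N). The jars did not move measurably.
- **Brush:** it went back onto the caddy floor and was released, and it stands upright.

**Last checks:**
- The scene camera put the jars 149.8 and 149.2 mm apart, against 150 mm for the bays, and in line along the fence to within 0.7 mm.
- The close-up wrist pictures showed the jars upright and against the guides where these could be seen.
- By eye in the pictures, the other things on the bench had not moved, and the arm was clear of everything.

**What failed or disagreed:** the wrist and scene cameras differed by up to about 3 mm on absolute jar positions. The automatic rim fit missed the green jar in the last wrist picture, and several scene fits of the yellow jar were poor, so I relied on other views there.

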